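# Key the matching hub flange onto the load machine's arbor

### The arm

A 6-joint arm with a two-finger parallel gripper is mounted at the origin on the work surface. World frame = base frame: x ahead of the robot, y to its left, z up, the work surface at z = 0. Lengths are in m, angles in rad, forces in N, time in s.
With the tool pointing down it reaches from about 0.275 to 0.825 m from the base axis. Payload 5.2 kg.
Tool frame: the origin (TCP) lies midway between the tips of the shut fingers; the grasp point (between the pads) lies 19 mm behind it; z points along the fingers, y is the direction in which the jaws open and shut (so a half turn about z gives the same grasp; the last joint's range is limited). The gripper opens to 93 mm and grips with 3 to 60 N. Pads are 15 mm wide; open, the fingers measure 128 mm over their backs; the gripper's body (75 mm by 188 mm) begins 65 mm behind the grasp point.
Start: joints at [1.024, 0.259, 1.535, -0, 1.348, -0.203], TCP at [0.185, 0.518, 0.219] pointing down, gripper open.
Joint ranges: [-3.14, 3.14], [-0.91, 2.08], [0.19, 2.58], [-1.22, 4.36], [0.22, 2.71], [-3.12, 3.12]. Speed limits (rad/s): [2.57, 2.57, 3.14, 3.14, 3.14, 3.14].

### API

Orientations are given as a unit quaternion [x, y, z, w].
In Python, from bench import * gives the robot as it stands.
- The arm moves only by the tool jog_arm, never from a script. Its argument "targets" is text: rows parted by semicolons, each of 7 numbers parted by spaces: the closure in counts, from 0 (fully open) to 255 (shut), then the shift along the tool's x, y, z in mm, then the turn, a rotation vector about the tool's x, y, z in degrees. A call has 1 to 20 rows; each row shifts and turns the commanded pose from where the row before left it, along the tool's axes as they then stand; what a row does not reach is not made up. A row lasts 1/10 s, in which the tool goes at most 50 mm and 8.59 degrees, less where a joint would pass 70% of its speed; a pose out of reach is approached as far as the arm can. A call with a gripper value outside its range is refused whole. The fingers move at their own pace and stop on an object; the grip force is fixed at half the most. Time passes only in rows, so rows that do not move let the fingers close. It gives the time, the measured TCP pose, the force and the opening at its end, in the units of the state.
- get_state(): the state, without advancing time (a new reading comes with each control period).
- capture(name): name is "side" or "top"; returns (picture, depth): 420x560x3 uint8, blue, green, red; 420x560 float32, m along the optical axis (not along the pixel's ray), 0 where there is no reading.
- camera_model(name): a dict with "fx", "fy", "cx", "cy" (pixels), "k1" (the pictures are not rectified: a ray, as slopes to the right and down, at radius r is drawn at 1 + k1 r^2 times it, then the intrinsics apply), "origin" and "orientation" of the camera in the world. Camera axes: x right, y down, z forward; pixel columns grow to the right and rows downward; lengths in m; the calibration is good to about 2 mm. A picture is of the moment at which its call begins. camera_model takes no time and is no camera call.
- finish_job(): hands the job in, once; it reports no verdict.
The state is a dict: "time_s": time; "joint_pos": joint angles; "qvel": joint speeds; "joint_efforts": joint torques, N m; "tcp_pos": TCP position; "ee_rot": TCP orientation; "wrist_force": force on the tool from outside, world axes, zero at the start; "ft_torque": the same for the moment, N m; "finger_gap": finger opening in m.
Only numpy, scipy, OpenCV 4.12 (cv2) and the standard library are available. Lean on these libraries where they do the work, as an engineer would, in place of code of your own. Each camera call takes 0.05 s, during which the arm holds its last target.

### The job

Get the blue load machine ready for a test run: pick the one aluminium flange whose holes match the machine's four studs and seat it flat on the stud plate. Then stand each brass taper key from the green rack, thin end down, in its own gap between the hub and an orange sprung seat of the arbor, and tap or press each one down tight with the rubber-faced drift, not with the fingers. There may be two or three keys; use them all, any seat will do, and finally stand the drift back on its yellow mat.

Things in the scene. Friction and masses are not known exactly. Their poses are not given: they have to be found in the camera images.
- load: Fixed load machine: blue housing 140 x 140 x 45 mm, dark stud plate on top. Origin: centre of its underside. Four brass studs, 8 mm thick, tapered tips, stand 22 mm above the plate at x = +-46, y = +-36 mm of its frame. In the middle a vertical arbor 38 mm high with three orange sprung seats that face outwards at 0, 120 and 240 degrees about z from its x axis.
- arbor (a point): Centre of the stud plate's top face, on the arbor's axis, 45 mm above the bench; axes as load.
- face0 (a point): Middle of the top edge of the outer face of orange seat 0, 15 mm from the arbor's axis at rest, 38 mm above the stud plate; its x axis points outwards from the arbor. The seat is 16 mm wide.
- face1 (a point): Middle of the top edge of the outer face of orange seat 1, 15 mm from the arbor's axis at rest, 38 mm above the stud plate; its x axis points outwards from the arbor. The seat is 16 mm wide.
- face2 (a point): Middle of the top edge of the outer face of orange seat 2, 15 mm from the arbor's axis at rest, 38 mm above the stud plate; its x axis points outwards from the arbor. The seat is 16 mm wide.
- seat0 (a joint): How far seat 0 is pushed in towards the axis, 0 (free) to 0.003 m (its stop). Spring: 1.5 N at rest, 10.5 N at the stop. A key there is tight from 0.0018 m on; held by friction, it stays.
- seat1 (a joint): How far seat 1 is pushed in towards the axis, 0 (free) to 0.003 m (its stop). Spring: 1.5 N at rest, 10.5 N at the stop. A key there is tight from 0.0018 m on; held by friction, it stays.
- seat2 (a joint): How far seat 2 is pushed in towards the axis, 0 (free) to 0.003 m (its stop). Spring: 1.5 N at rest, 10.5 N at the stop. A key there is tight from 0.0018 m on; held by friction, it stays.
- flange_a: Loose aluminium flange, 0.35 kg: plate 116 x 116 x 8 mm with four 9.6 mm holes at x = +-46, y = +-36 mm. Origin: centre of its underside. On it a hexagonal hub, top 40 mm above the underside, 64 mm across flats, flats facing +x and -x (grip closing along x); bore 52 mm across flats, right through. Seated, either way round, the gap from seat to hub wall is 11 mm +-0.8 mm of stud play.
- flange_a_hub (a point): Point on flange_a's axis, 20 mm above its underside.
- flange_b: Loose flange like flange_a, but the holes lie at x = +-46, y = +-46 mm.
- flange_c: Loose flange like flange_a, but the holes lie at x = +-36, y = +-36 mm.
- rack: Fixed green rack 50 x 150 x 34 mm, origin at the centre of its underside, long side along its y. Three pockets 45 mm apart along y, 26 mm deep, in which the keys stand upright, pointed end down; a pocket may be empty.
- key0_mid (a point): Brass taper key 0, 60 g, may be absent; point half-way up its 66 mm, 6 mm from its plain face (-x). 12 mm wide along y (grip its upper 30 mm); thickness along x 6 mm at the lower tip, growing 1 in 4 to 15 mm at 36 mm up, then constant; slope on +x, best turned to the arbor. In its gap it binds about 20 mm deep, is tight 8 mm deeper (10 to 16 N from above) and stops when the seat is fully in.
- key1_mid (a point): Brass taper key 1, 60 g, may be absent; point half-way up its 66 mm, 6 mm from its plain face (-x). 12 mm wide along y (grip its upper 30 mm); thickness along x 6 mm at the lower tip, growing 1 in 4 to 15 mm at 36 mm up, then constant; slope on +x, best turned to the arbor. In its gap it binds about 20 mm deep, is tight 8 mm deeper (10 to 16 N from above) and stops when the seat is fully in.
- key2_mid (a point): Brass taper key 2, 60 g, may be absent; point half-way up its 66 mm, 6 mm from its plain face (-x). 12 mm wide along y (grip its upper 30 mm); thickness along x 6 mm at the lower tip, growing 1 in 4 to 15 mm at 36 mm up, then constant; slope on +x, best turned to the arbor. In its gap it binds about 20 mm deep, is tight 8 mm deeper (10 to 16 N from above) and stops when the seat is fully in.
- drift_mid (a point): Loose soft-faced drift, 0.26 kg, standing upright, 94 mm tall; point half-way up, 47 mm above its lower face. Steel lower part 40 mm thick, 28 mm high, with a black rubber face below; wooden handle above it, 22 mm thick, 66 mm long. Hold by the handle, press with the rubber face.
- drift: The same drift: origin at the centre of its lower face.
- mat: Yellow mat 90 x 90 mm, paper-thin, fixed flat on the bench: the drift's place. Origin at its centre.
There are look-alikes about, which are no part of the job. Leave any pink or turquoise look-alike of the drift alone.

How it is judged:
On the way, in this order (a step that is already met when the one before it is completed fails the run):
1. the matching flange lies flat on the stud plate, over the studs (horizontal distance between flange_a and arbor below 0.004 m and z of flange_a in the frame of arbor below 0.003 m and angle between flange_a's own z axis and vertical below 0.04 rad), for 0.2 s.
2. the drift bears on a key that stands in the hub of the seated flange (all of step 1 and ((contact force between drift and key0 above 3 N and horizontal distance between key0_mid and arbor below 0.03 m) or (contact force between drift and key1 above 3 N and horizontal distance between key1_mid and arbor below 0.03 m) or (contact force between drift and key2 above 3 N and horizontal distance between key2_mid and arbor below 0.03 m))).
3. every key is tight in its gap (all of step 1 and z of each of key0_mid, key1_mid, key2_mid in the frame of arbor below 0.049 m and angle between each of key0_mid, key1_mid, key2_mid's own z axis and vertical below 0.2 rad and ((horizontal distance between key0_mid and face0 below 0.014 m and value of joint seat0 above 0.0018 m) or (horizontal distance between key0_mid and face1 below 0.014 m and value of joint seat1 above 0.0018 m) or (horizontal distance between key0_mid and face2 below 0.014 m and value of joint seat2 above 0.0018 m)) and ((horizontal distance between key1_mid and face0 below 0.014 m and value of joint seat0 above 0.0018 m) or (horizontal distance between key1_mid and face1 below 0.014 m and value of joint seat1 above 0.0018 m) or (horizontal distance between key1_mid and face2 below 0.014 m and value of joint seat2 above 0.0018 m)) and ((horizontal distance between key2_mid and face0 below 0.014 m and value of joint seat0 above 0.0018 m) or (horizontal distance between key2_mid and face1 below 0.014 m and value of joint seat1 above 0.0018 m) or (horizontal distance between key2_mid and face2 below 0.014 m and value of joint seat2 above 0.0018 m))), for 0.2 s.
At the end, for the whole second after the job is handed in: flange_a flat on the stud plate (4 mm of the axis, 3 mm of height); every key present upright (0.2 rad) in a gap, its middle under 49 mm above the plate, its seat pushed in at least 1.8 mm; the drift upright, at rest, on the mat within 40 mm of its centre (all of step 3 and horizontal distance between drift and mat below 0.04 m and height (world z) of drift below 0.005 m and angle between drift's own z axis and vertical below 0.1 rad and linear speed of each of drift, flange_a below 0.02 m/s); the robot touches nothing.
It fails at once if a key is driven deep into its gap with the fingers ((z of key0_mid in the frame of arbor below 0.044 m and horizontal distance between key0_mid and arbor below 0.03 m and contact force between the fingers and key0 above 3 N) or (z of key1_mid in the frame of arbor below 0.044 m and horizontal distance between key1_mid and arbor below 0.03 m and contact force between the fingers and key1 above 3 N) or (z of key2_mid in the frame of arbor below 0.044 m and horizontal distance between key2_mid and arbor below 0.03 m and contact force between the fingers and key2 above 3 N)).
Of key0, key1, key2 only 2 to 3 are there at a start; the rules pass over those that are not, and their reading is None.
At some moment in a run one of flange_b, flange_c, drift may be knocked a few centimetres aside while the robot is not near it.
It also fails if it takes over 208 s, if anything falls off the work surface, if the arm or the gripper's body presses on something with over 40 N, if the wrist force passes 120 N, or if a joint passes its speed limit or range.

## Working session

There is one attempt and no reset: what is moved stays moved. The work goes in short steps, Python scripts to look and compute and a tool call to move; the robot and the scene stay as the last step left them, time stands still between calls to the robot, and variables do not carry over. Pictures are saved under pics/ and viewed, and the job is handed in when it is done.

Besides the shell and the picture viewer there is one more tool, called as name(argument=value, ...), one argument or row to a line, values as JSON. jog_arm: Moves the arm, as the interface text tells. Its arguments: {"type":"object","properties":{"targets":{"type":"string"}},"required":["targets"]}

```bash
ls; mkdir -p pics; cat > h.py <<'E'
from bench import *
import numpy as np, cv2, json
from scipy.spatial.transform import Rotation as R
def cam(name):
    m=camera_model(name); return m
def unproj(m,u,v,d):
    # u,v arrays, d depth -> world
    K=np.array([[m['fx'],0,m['cx']],[0,m['fy'],m['cy']],[0,0,1]],float)
    u=np.atleast_1d(u).astype(float);v=np.atleast_1d(v).astype(float);d=np.atleast_1d(d)
    pts=np.stack([u,v],-1).reshape(-1,1,2)
    n=cv2.undistortPoints(pts,K,np.array([m['k1'],0,0,0,0.])).reshape(-1,2)
    P=np.c_[n[:,0]*d.ravel(),n[:,1]*d.ravel(),d.ravel()]
    return R.from_quat(m['orientation']).apply(P)+np.array(m['origin'])
def proj(m,P):
    K=np.array([[m['fx'],0,m['cx']],[0,m['fy'],m['cy']],[0,0,1]],float)
    c=R.from_quat(m['orientation']).inv().apply(np.atleast_2d(P)-np.array(m['origin']))
    n=c[:,:2]/c[:,2:]; r2=(n**2).sum(1,keepdims=True)
    n=n*(1+m['k1']*r2)
    return n*[m['fx'],m['fy']]+[m['cx'],m['cy']]
def cloud(m,dep):
    h,w=dep.shape; vv,uu=np.mgrid[:h,:w]
    return unproj(m,uu.ravel(),vv.ravel(),dep.ravel()).reshape(h,w,3)
def snap(name,tag):
    im,d=capture(name); cv2.imwrite(f'pics/{tag}.png',im); np.savez(f'pics/{tag}.npz',im=im,d=d)
    return im,d
def load(tag):
    z=np.load(f'pics/{tag}.npz'); return z['im'],z['d']
E
python3 - <<'E'
from h import *
print(get_state())
for n in('side','top'):
    m=camera_model(n);print(n,m)
    snap(n,n+'0')
E
```

```text
pics
{'time_s': 0.0, 'joint_pos': array([ 1.02417838e+00,  2.59334531e-01,  1.53610905e+00,  9.00296446e-06,
        1.34800798e+00, -2.02794915e-01]), 'qvel': array([-0.00173245, -0.00112924,  0.00130129,  0.00196362,  0.00157287,
        0.00030217]), 'joint_efforts': array([-6.91914920e-04, -4.37301779e+01, -2.84006184e+01,  7.19477842e-02,
        4.11029323e-02, -1.27094127e-04]), 'tcp_pos': array([0.18507111, 0.51732713, 0.21781186]), 'ee_rot': array([ 1.71066909e-01,  9.85258976e-01, -8.63358488e-04, -3.44264712e-04]), 'wrist_force': array([-0.10320232, -0.66904328, -0.01174479]), 'ft_torque': array([-0.01609421, -0.01491168,  0.00369762]), 'finger_gap': 0.09306283986095987}
side {'fx': 407.20363919043723, 'fy': 407.20363919043723, 'cx': 272.9528091853998, 'cy': 207.62285803928484, 'k1': -0.06589519031216746, 'origin': array([ 0.0832186 , -0.7855573 ,  0.69520013]), 'orientation': array([ 0.84608147, -0.24156064,  0.12757857, -0.4577317 ])}
top {'fx': 462.9951727548792, 'fy': 462.9951727548792, 'cx': 278.83206006810985, 'cy': 210.23037640864098, 'k1': -0.06716461156568258, 'origin': array([ 0.43635   , -0.01550509,  1.21865939]), 'orientation': array([ 0.71113346, -0.70125514,  0.03622958, -0.0348977 ])}
```

View pics/top0.png

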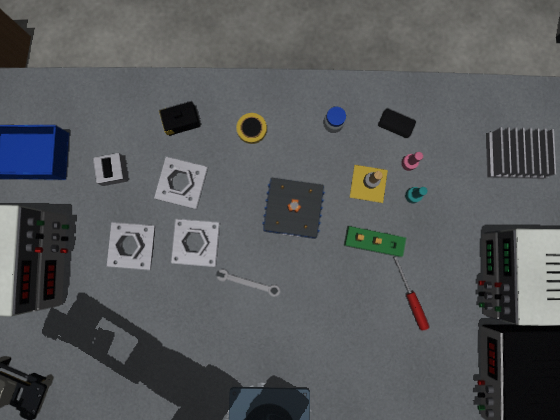

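View pics/side0.png

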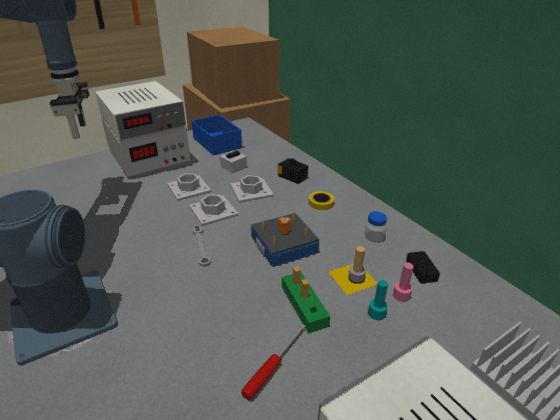

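The top view shows three flanges at (180,181), (131,246) and (195,242). The load machine is at (293,207), the drift on its mat at (372,180), and the rack at (376,241) with two keys and one pocket that looks empty. Next I'll enlarge these areas.

```bash
python3 - <<'E'
from h import *
im,d=load('top0')
a=cv2.resize(im[145:280,95:230],None,fx=4.4,fy=4.4,interpolation=cv2.INTER_CUBIC)
cv2.imwrite('pics/c1.png',a)
a=cv2.resize(im[150:265,255:415],None,fx=5,fy=5,interpolation=cv2.INTER_CUBIC)
cv2.imwrite('pics/c2.png',a)
m=camera_model('top'); C=cloud(m,d)
for (u,v) in [(180,181),(165,195),(131,246),(195,242),(275,190),(293,207),(373,178),(378,195),(376,241),(360,237),(393,244),(250,90),(300,300)]:
    print(u,v,C[v,u].round(4))
E
```

```text
180 181 [0.634  0.2478 0.0007]
165 195 [0.5951 0.2853 0.0062]
131 246 [4.589e-01 3.722e-01 3.000e-04]
195 242 [ 0.4723  0.2027 -0.001 ]
275 190 [ 0.6068 -0.0064  0.0448]
293 207 [ 0.5599 -0.0518  0.0801]
373 178 [ 0.6366 -0.2522  0.0741]
378 195 [ 6.040e-01 -2.806e-01 -2.000e-04]
376 241 [ 0.4788 -0.2591  0.0719]
360 237 [ 0.4883 -0.2195  0.0704]
393 244 [ 0.4738 -0.3172  0.0093]
250 90 [ 0.8889  0.0665 -0.0019]
300 300 [ 0.3253 -0.0754 -0.0017]
```

View pics/c1.png

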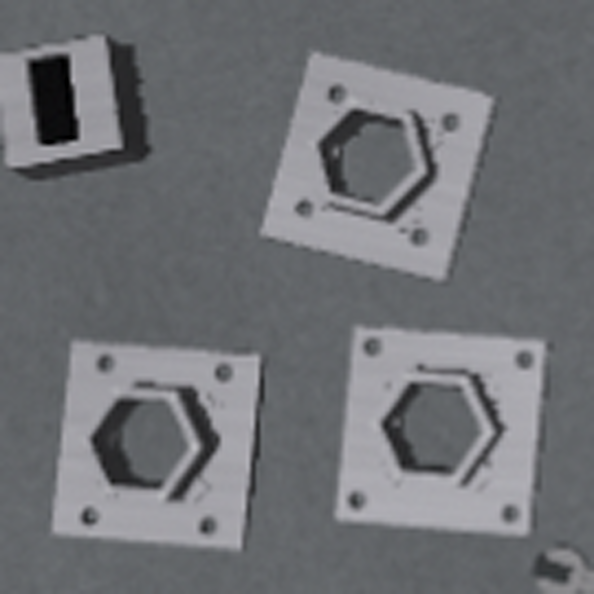

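View pics/c2.png

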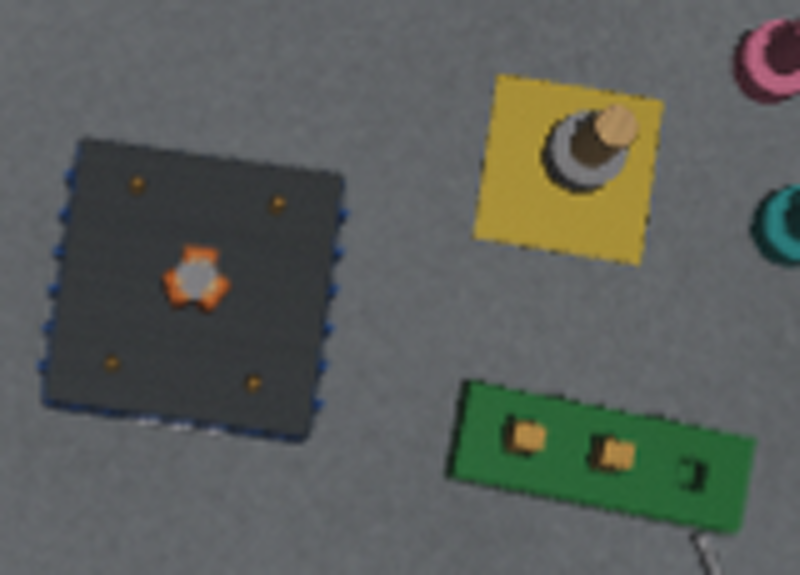

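Comparing the hole patterns in the crop, the hole spacing ratios are:
- (131,246): 118 x 153 px, ratio 1.30, which fits 72 x 92 mm, so this is flange_a.
- (195,242): 152 x 153 px, square and large, so this is flange_b.
- (180,181): 117 x 118 px, square and small, so this is flange_c.

Two keys are in the rack at (360,237) and (378,241), and the third pocket is empty. Next I'll measure poses precisely.

```bash
python3 - <<'E'
from h import *
im,d=load('top0'); m=camera_model('top'); C=cloud(m,d)
s,ds=load('side0'); ms=camera_model('side'); Cs=cloud(ms,ds)
for nm,i in(('top',im),('side',s)):
    hsv=cv2.cvtColor(i,cv2.COLOR_BGR2HSV)
    np.save(f'pics/hsv_{nm}.npy',hsv)
# depth noise: bench z stats
print('bench', [ (C[r:r+15,c:c+15,2].mean().round(4),C[r:r+15,c:c+15,2].std().round(4)) for r,c in((100,100),(260,300),(300,300),(200,240),(215,90))])
print('bench side', [ (Cs[r:r+10,c:c+10,2].mean().round(4),Cs[r:r+10,c:c+10,2].std().round(4)) for r,c in((260,180),(220,150),(300,240))])
def reg(C,x0,x1,y0,y1,z0,z1):
    M=(C[...,0]>x0)&(C[...,0]<x1)&(C[...,1]>y0)&(C[...,1]<y1)&(C[...,2]>z0)&(C[...,2]<z1)
    return C[M]
for nm,CC in(('top',C),('side',Cs)):
    P=reg(CC,.45,.65,-.15,.05,.04,.052); r=cv2.minAreaRect(P[:,:2].astype(np.float32)*1000); print(nm,'plate',len(P),P.mean(0).round(4),np.round(r[0],1),np.round(r[1],1),r[2])
    P=reg(CC,.52,.60,-.1,0,.075,.095); print('arbor',len(P),P.mean(0).round(4))
    P=reg(CC,.40,.53,.29,.44,.003,.014); r=cv2.minAreaRect(P[:,:2].astype(np.float32)*1000); print('flangeplate',len(P),P.mean(0).round(4),np.round(r[0],1),np.round(r[1],1),r[2])
    P=reg(CC,.40,.53,.29,.44,.033,.047); r=cv2.minAreaRect(P[:,:2].astype(np.float32)*1000); print('hubtop',len(P),P.mean(0).round(4),np.round(r[0],1),np.round(r[1],1),r[2])
    P=reg(CC,.42,.55,-.4,-.15,.028,.042); r=cv2.minAreaRect(P[:,:2].astype(np.float32)*1000); print('rack',len(P),P.mean(0).round(4),np.round(r[0],1),np.round(r[1],1),r[2])
    for yy in((-.245,-.19),(-.29,-.245)):
        P=reg(CC,.42,.55,*yy,.066,.080); r=cv2.minAreaRect(P[:,:2].astype(np.float32)*1000); print('key',len(P),P.mean(0).round(4),np.round(r[0],1),np.round(r[1],1),r[2])
    P=reg(CC,.55,.70,-.35,-.2,.085,.105); print('drift top',len(P),P.mean(0).round(4))
i2=cv2.resize(s[160:340,150:430],None,fx=2.8,fy=2.8,interpolation=cv2.INTER_CUBIC); cv2.imwrite('pics/c3.png',i2)
E
```

```text
bench [(np.float64(-0.0007), np.float64(0.0022)), (np.float64(-0.0007), np.float64(0.0026)), (np.float64(0.0209), np.float64(0.1612)), (np.float64(0.0048), np.float64(0.0811)), (np.float64(-0.0005), np.float64(0.0025))]
bench side [(np.float64(0.0069), np.float64(0.0692)), (np.float64(0.0004), np.float64(0.0013)), (np.float64(-0.0001), np.float64(0.0013))]
top plate 2593 [ 0.563  -0.0531  0.0443] [563.2 -53.3] [136.4 138. ] 82.53343963623047
arbor 102 [ 0.5636 -0.0532  0.082 ]
flangeplate 1375 [0.4599 0.3685 0.0076] [465.  364.8] [146.6 127.8] 89.6155776977539
hubtop 214 [0.46   0.372  0.0389] [460.1 371.8] [68.5 63.2] 27.75811004638672
rack 1011 [ 0.4792 -0.2658  0.0331] [ 479.2 -266.3] [153.1  50.5] 79.56132507324219
key 33 [ 0.4877 -0.2194  0.0731] [ 487.9 -219.5] [14.8 11.6] 79.32733154296875
key 32 [ 0.4797 -0.264   0.0733] [ 479.4 -264.8] [16.6 11.5] 76.67937469482422
drift top 64 [ 0.6413 -0.2604  0.0923]
side plate 1432 [ 0.5579 -0.0637  0.0456] [563.9 -54.5] [141.4 138.4] 83.43379211425781
arbor 83 [ 0.5626 -0.0574  0.082 ]
flangeplate 440 [0.4548 0.3521 0.0084] [464.7 361.8] [142.5 128.3] 88.73693084716797
hubtop 137 [0.4585 0.3694 0.0387] [461. 372.] [74.  70.6] 53.69255447387695
rack 998 [ 0.4755 -0.2789  0.0339] [ 480.9 -267.1] [152.7  51.6] 79.86334991455078
key 45 [ 0.4882 -0.2228  0.0722] [ 489.9 -220.8] [18.6 13.7] 76.28782653808594
key 51 [ 0.4802 -0.2666  0.072 ] [ 480.9 -265.9] [16.8 12.8] 75.89812469482422
drift top 68 [ 0.6406 -0.2632  0.0923]
```

View pics/c3.png

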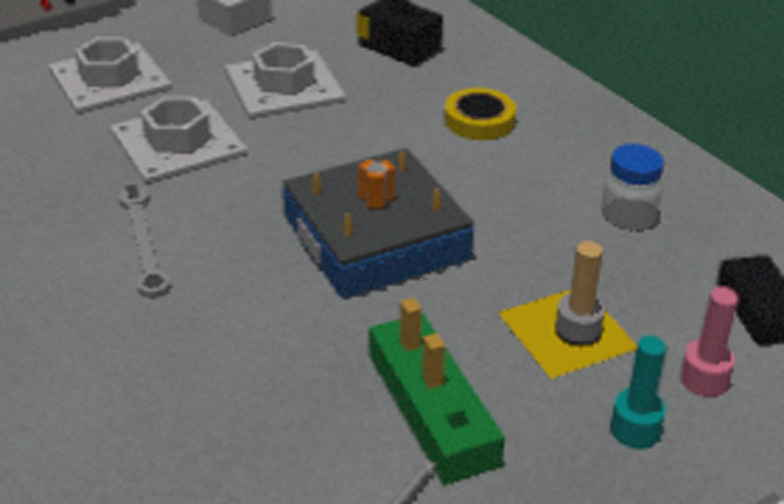

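```bash
cat > fit.py <<'E'
from h import *
from scipy.optimize import minimize
def pose2(P,x,y,th):
    c,s=np.cos(th),np.sin(th); P=np.atleast_2d(P).astype(float)
    return np.c_[c*P[:,0]-s*P[:,1]+x, s*P[:,0]+c*P[:,1]+y, P[:,2]]
def box(a,b,z0,z1): return np.array([[i*a,j*b,z] for i in(-1,1) for j in(-1,1) for z in(z0,z1)])
def hexa(af,z,n=6):
    r=af/np.sqrt(3); an=np.radians(30+60*np.arange(6)); return np.c_[r*np.cos(an),r*np.sin(an),np.full(6,z)]
S=8
def rast(polys,shape,off):
    M=np.zeros((shape[0]*S,shape[1]*S),np.uint8)
    for p in polys:
        h=cv2.convexHull(p.astype(np.float32)).reshape(-1,2)
        q=((h-off+0.5)*S-0.5)
        cv2.fillConvexPoly(M,np.round(q*16).astype(np.int32),255,shift=4)
    return cv2.resize(M,(shape[1],shape[0]),interpolation=cv2.INTER_AREA)/255.
def fit(m,target,off,hulls,p0,free=3,sig=0.5):
    def cost(q):
        p=[p0[0]+q[0]/1000,p0[1]+q[1]/1000,p0[2]+q[2]/100]
        M=rast([proj(m,pose2(h,*p)) for h in hulls],target.shape,off)
        M=cv2.GaussianBlur(M,(0,0),sig)
        return ((M-target)**2).sum()
    best=None
    for s in ([3,3,3],[-3,2,-3],[2,-3,2]):
        sx=np.array([[0,0,0],[s[0],0,0],[0,s[1],0],[0,0,s[2]]],float)
        r=minimize(cost,sx[0],method='Nelder-Mead',options=dict(initial_simplex=sx,xatol=.02,fatol=1e-4))
        if best is None or r.fun<best.fun: best=r
    q=best.x
    return p0[0]+q[0]/1000,p0[1]+q[1]/1000,p0[2]+q[2]/100,best.fun
E
cat > m1.py <<'E'
from fit import *
flange=[box(.058,.058,0,.008),np.r_[hexa(.064,.008),hexa(.064,.040)]]
import sys
def fl(tag_suffix='0'):
  for nm in('top','side'):
    im,d=load(nm+tag_suffix); m=camera_model(nm)
    for name,p in (('a',(.460,.372,-.08)),):
        c=proj(m,[[p[0],p[1],0.01]])[0]; w=40
        u0,v0=int(c[0])-w,int(c[1])-w
        g=cv2.cvtColor(im,cv2.COLOR_BGR2GRAY)[v0:v0+2*w,u0:u0+2*w].astype(float)
        bg=np.median(g); fg=np.percentile(g,90)
        # fill inside hull of bright
        t=np.clip((g-bg)/(fg-bg),0,1)
        B=(t>.5).astype(np.uint8); 
        n,l,st,_=cv2.connectedComponentsWithStats(B); k=l[w-18:w+18,w-18:w+18]; k=np.bincount(k[k>0]).argmax()
        B=(l==k).astype(np.uint8); cs,_=cv2.findContours(B,cv2.RETR_EXTERNAL,cv2.CHAIN_APPROX_NONE); F=np.zeros_like(B); cv2.drawContours(F,cs,-1,1,-1)
        er=cv2.erode(F,np.ones((3,3))); di=cv2.dilate(F,np.ones((5,5)))
        t=np.where(er>0,1,np.where(di>0,t,0))
        print(nm,bg,fg,'flange',name,np.round(fit(m,t,np.array([u0,v0]),flange,p),4))
def ld(tag_suffix='0'):
  for nm in('top','side'):
    im,d=load(nm+tag_suffix); m=camera_model(nm); p=(.5633,-.0535,-.13)
    hs=cv2.cvtColor(im,cv2.COLOR_BGR2HSV)
    c=proj(m,[[p[0],p[1],0.05]])[0]; w=45; u0,v0=int(c[0])-w,int(c[1])-w
    b=im[v0:v0+2*w,u0:u0+2*w].astype(float); ch=b[...,2]-b[...,0]
    print(nm,'R-B pct',np.percentile(ch,[50,95,99,100]))
    # studs
    obs=[];W=[]
    def stud(sx,sy):
        an=np.linspace(0,2*np.pi,16,endpoint=False)
        return np.r_[[[sx+.004*np.cos(a),sy+.004*np.sin(a),z] for a in an for z in(.045,.063)],[[sx+.002*np.cos(a),sy+.002*np.sin(a),.067] for a in an]]
    st=[stud(sx,sy) for sx in(-.046,.046) for sy in(-.036,.036)]
    def cen(P): 
        h=cv2.convexHull(proj(m,P).astype(np.float32)); M=cv2.moments(h); return np.array([M['m10']/M['m00'],M['m01']/M['m00']])
    q=np.array(p)
    for it in range(3):
        obs=[]
        for s_ in st:
            e=cen(pose2(s_,*q)); r=6 if nm=='side' else 4
            x0,y0=np.round(e).astype(int)-r
            wi=im[y0:y0+2*r+1,x0:x0+2*r+1].astype(float); k=np.clip(wi[...,2]-wi[...,0]-12,0,None)
            vv,uu=np.mgrid[y0:y0+2*r+1,x0:x0+2*r+1]
            obs.append([(k*uu).sum()/k.sum(),(k*vv).sum()/k.sum(),k.sum()])
        obs=np.array(obs)
        from scipy.optimize import least_squares
        f=lambda q:(np.array([cen(pose2(s_,*q)) for s_ in st])-obs[:,:2]).ravel()
        r_=least_squares(f,q,diff_step=1e-4,x_scale=[.01,.01,.1]); q=r_.x
    print(nm,'load',q.round(4),'res',f(q).round(2),obs[:,2].round())
if __name__=='__main__': fl();ld()
E
python3 m1.py
```

```text
top 101.0 162.0 flange a [ 0.4597  0.3738 -0.0642 26.2145]
side 115.0 141.0 flange a [ 4.622000e-01  3.830000e-01 -4.430000e-02  3.253643e+02]
top R-B pct [ -6.  -3.  42. 125.]
top load [ 0.5648 -0.0541 -0.1266] res [-0.02 -0.05  0.03  0.   -0.05  0.04  0.04  0.01] [241. 181. 255. 229.]
side R-B pct [ -1.    59.   124.01 168.  ]
side load [ 0.5622 -0.0538 -0.0674] res [ 0.15  0.97 -1.32  1.15 -0.83 -0.24  2.08 -2.19] [ 916.  839.  936. 3387.]
```

```bash
sed -i "s/r=6 if nm=='side' else 4/r=4 if nm=='side' else 4/; s/np.percentile(g,90)/(160 if nm=='top' else 175)/" m1.py
python3 - <<'E'
from fit import *
for nm,c in(('top',(131,246)),('side',(188,184))):
    im,d=load(nm+'0'); g=cv2.cvtColor(im,cv2.COLOR_BGR2GRAY); print(g[c[1],c[0]-30:c[0]+32:1]); print(g[c[1]-26:c[1]+28,c[0]])
E
python3 m1.py
```

```text
[101 100 102 101 102 100 101 117 163 162 163 163 161 165 148  72  41  42
  46  55  45  68 102 100  99  97  99  98 100  99  96  98  98  98 100  98
 117 169 184 121  57  44  47  99 159 167 167 167 168 167 168 106  43  98
 101 103 103 103 100  99 100  98]
[ 94  98  96 109 142 158 160 161 163 163 161 160 128 115 160 133  93  96
  96  97  96  97  97  96  95  96  96  99 101  99  99  99 101 103  70  83
 147 181 172 161 162 164 165 164 164 162 164 165 132 109 105 101 100 102]
[119 120 119 117 119 120 122 118 120 115 136 162 161 148 132 147 162 159
 158 143  84  86  87  84  86  82  83  88  84  90  88  87  87  84  76  74
  78  76  77  76  78 117 157 156 159 158 157 156 146 123 115 115 118 115
 116 114 117 113 112 115 116 114]
[ 85  87  74  62  59  61  60  65 105 118 118 118 119 115 117 142 118  91
  86  88  86  88  88 104 135  99  88  85  87  87  89  89  86 129 152 155
 156 149  95  81 111 118 118 119 118 115 118 117 115 115 117 116 118 119]
top 101.0 160 flange a [ 0.4597  0.3738 -0.0645 25.2941]
side 115.0 175 flange a [ 4.625000e-01  3.847000e-01 -4.020000e-02  4.174482e+02]
top R-B pct [ -6.  -3.  42. 125.]
top load [ 0.5648 -0.0541 -0.1266] res [-0.02 -0.05  0.03  0.   -0.05  0.04  0.04  0.01] [241. 181. 255. 229.]
side R-B pct [ -1.    59.   124.01 168.  ]
side load [ 0.5635 -0.0536 -0.0865] res [ 0.15  0.47 -0.83  0.71 -0.51 -0.18  1.25 -1.18] [ 876.  837.  936. 1965.]
```

```bash
python3 - <<'E'
import re
s=open('m1.py').read()
s=s.replace("flange=[box(.058,.058,0,.008),np.r_[hexa(.064,.008),hexa(.064,.040)]]","flange=[box(.058,.058,.008,.008)]")
s=s.replace("q=np.array(p)\n    for","q=np.array(p if nm=='top' else (.5645,-.0541,-.1266))\n    for")
s=s.replace("(160 if nm=='top' else 175)","(163 if nm=='top' else 160)")
open('m1.py','w').write(s)
E
python3 m1.py
python3 - <<'E'
from fit import *
# holes by dark centroid
from scipy.optimize import least_squares
for nm in('top','side'):
    im,d=load(nm+'0'); m=camera_model(nm); g=cv2.cvtColor(im,cv2.COLOR_BGR2GRAY).astype(float)
    H=np.array([[sx,sy,.008] for sx in(-.046,.046) for sy in(-.036,.036)])
    q=np.array([.460,.372,-.08])
    for it in range(4):
        obs=[]
        for e in proj(m,pose2(H,*q)):
            r=3; x0,y0=np.round(e).astype(int)-r; wi=g[y0:y0+7,x0:x0+7]; k=np.clip(np.percentile(wi,60)-8-wi,0,None)
            k[[0,0,-1,-1],[0,-1,0,-1]]=0
            vv,uu=np.mgrid[y0:y0+7,x0:x0+7]; obs.append([(k*uu).sum()/k.sum(),(k*vv).sum()/k.sum()])
        obs=np.array(obs)
        f=lambda q:(proj(m,pose2(H,*q))-obs).ravel()
        q=least_squares(f,q,x_scale=[.01,.01,.1]).x
    print(nm,q.round(4),f(q).round(2))
    o=im.copy(); 
    big=cv2.resize(o,None,fx=6,fy=6,interpolation=cv2.INTER_NEAREST)
    B=np.array([[sx,sy,.008] for sx,sy in((-.058,-.058),(-.058,.058),(.058,.058),(.058,-.058))])
    for P in (B,hexa(.064,.04),hexa(.052,.04)):
        pp=((proj(m,pose2(P,*q))+.5)*6).astype(int); cv2.polylines(big,[pp],True,(0,0,255),1)
    for e in obs: cv2.circle(big,tuple(((e+.5)*6).astype(int)),3,(0,255,0),-1)
    c=proj(m,[[q[0],q[1],0.01]])[0]*6; x,y=c.astype(int)
    cv2.imwrite(f'pics/h_{nm}.png',big[y-220:y+220,x-220:x+220])
a=cv2.imread('pics/h_top.png');b=cv2.imread('pics/h_side.png'); cv2.imwrite('pics/c4.png',cv2.resize(np.hstack([a,b]),(800,400)))
E
```

```text
top 101.0 163 flange a [ 0.4596  0.3726 -0.0659  7.7799]
side 115.0 160 flange a [ 4.600000e-01  3.726000e-01 -6.160000e-02  2.684111e+02]
top R-B pct [ -6.  -3.  42. 125.]
top load [ 0.5648 -0.0541 -0.1266] res [-0.02 -0.05  0.03  0.   -0.05  0.04  0.04  0.01] [241. 181. 255. 229.]
side R-B pct [ -1.    59.   124.01 168.  ]
side load [ 0.5635 -0.0536 -0.0877] res [ 0.12  0.46 -0.83  0.7  -0.52 -0.16  1.27 -1.17] [ 876.  837.  936. 1965.]
top [ 0.4599  0.3726 -0.0613] [ 0.03  0.11  0.01 -0.04 -0.06 -0.06  0.02 -0.01]
side [ 0.4453  0.3509 -0.0247] [-0.44  0.01  1.    1.35 -0.73 -0.59  0.21 -0.7 ]
```

View pics/c4.png

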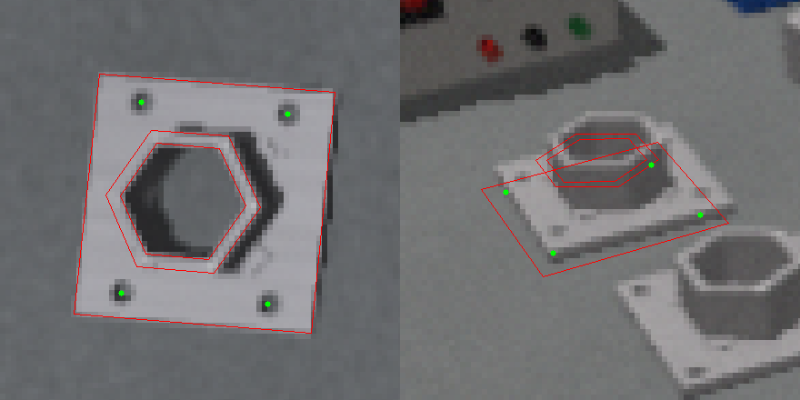

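The top overlay fits: flange_a's hole centroids are within 0.1 px. I discard the side fit because the dark hub walls threw it off. That gives flange_a at (0.4597, 0.3726, -0.063 rad) and the load at (0.5648, -0.0541, -0.1266 rad). Next I'll plan the approach.

```bash
cat > plan.py <<'E'
from h import *
def plan(x,y,z,psi_deg):
    s=get_state(); Rm=R.from_quat(s['ee_rot']); M=Rm.as_matrix()
    psi=np.degrees(np.arctan2(M[1,1],M[0,1])); turn=-(psi_deg-psi); turn=(turn+180)%360-180
    # ideal down frame after turn
    p=np.radians(psi_deg); ty=np.array([np.cos(p),np.sin(p),0]); tz=np.array([0,0,-1.]); tx=np.cross(ty,tz)
    # tilt fix
    Rt=R.from_matrix(np.c_[tx,ty,tz]); dv=(Rm.inv()*Rt).as_rotvec(degrees=True)
    d=np.array([x,y,z])-s['tcp_pos']
    print('t',round(s['time_s'],2),'tcp',s['tcp_pos'].round(4),'psi',psi.round(2),'gap',round(s['finger_gap'],4),'F',s['wrist_force'].round(2),'T',s['ft_torque'].round(2))
    print('turn rotvec deg',dv.round(2),' shift AFTER turn (tool xyz mm)',(np.array([tx@d,ty@d,tz@d])*1000).round(1))
def st():
    s=get_state(); M=R.from_quat(s['ee_rot']).as_matrix()
    print('t',round(s['time_s'],2),'tcp',s['tcp_pos'].round(4),'psi',np.degrees(np.arctan2(M[1,1],M[0,1])).round(2),'tilt',np.degrees(np.arccos(-M[2,2])).round(2),'gap',round(s['finger_gap'],4),'F',s['wrist_force'].round(2),'T',s['ft_torque'].round(2),'j',s['joint_pos'].round(2))
if __name__=='__main__':
    import sys; a=list(map(float,sys.argv[1:])); plan(*a) if a else st()
E
python3 plan.py .4597 .3726 .12 -3.6
```

```text
t 0.1 tcp [0.1851 0.5174 0.2179] psi 70.3 gap 0.0929 F [-0.1   0.13 -0.71] T [ 0.01 -0.   -0.  ]
turn rotvec deg [-9.00e-02  4.00e-02  7.39e+01]  shift AFTER turn (tool xyz mm) [-127.3  283.1   97.9]
```

jog_arm(
  targets="0 0 0 0 0 0 8.2;0 0 0 0 0 0 8.2;0 0 0 0 0 0 8.2;0 0 0 0 0 0 8.2;0 0 0 0 0 0 8.2;0 0 0 0 0 0 8.2;0 0 0 0 0 0 8.2;0 0 0 0 0 0 8.2;0 0 0 0 0 0 8.3;0 -13 28 5 0 0 0;0 -13 28 5 0 0 0;0 -13 28 10 0 0 0;0 -13 28 10 0 0 0;0 -13 28 10 0 0 0;0 -13 28 10 0 0 0;0 -13 28 10 0 0 0;0 -13 28 10 0 0 0;0 -12 29 10 0 0 0;0 -11 30 10 0 0 0",
)

```text
time_s: 2.0
tcp_pos: [0.4605, 0.3724, 0.1278]
ee_rot: [0.729, 0.685, -0.001, -0.0]
wrist_force: [0.5, -0.4, -0.9]
finger_gap: 0.0932
```

```bash
python3 plan.py .4597 .3726 .015 -3.6
```

```text
t 2.0 tcp [0.4605 0.3724 0.1278] psi -3.6 gap 0.0932 F [ 0.53 -0.39 -0.9 ] T [-0.03  0.04 -0.04]
turn rotvec deg [-0.05  0.03  0.  ]  shift AFTER turn (tool xyz mm) [  0.2  -0.8 112.8]
```

jog_arm(
  targets="0 0 0 20 0 0 0;0 0 0 20 0 0 0;0 0 0 20 0 0 0;0 0 0 20 0 0 0;0 0 0 15 0 0 0;0 0 0 10 0 0 0;0 0 0 7 0 0 0;0 0 0 0 0 0 0;0 0 0 0 0 0 0",
)

```text
time_s: 2.9
tcp_pos: [0.4601, 0.3735, 0.0171]
ee_rot: [0.729, 0.685, 0.0, 0.0]
wrist_force: [0.1, -0.5, 0.2]
finger_gap: 0.0932
```

```bash
python3 - <<'E'
from h import *
snap('side','s1'); i,_=load('s1')
cv2.imwrite('pics/c5.png',cv2.resize(i[100:260,80:300],None,fx=3.5,fy=3.5,interpolation=cv2.INTER_CUBIC))
E
python3 plan.py .4597 .3726 .015 -3.6
```

```text
t 2.95 tcp [0.4604 0.3737 0.0174] psi -3.59 gap 0.0932 F [-0.7   0.15 -0.14] T [-0.05  0.1  -0.03]
turn rotvec deg [ 0.06 -0.04  0.01]  shift AFTER turn (tool xyz mm) [-1.1 -0.6  2.4]
```

View pics/c5.png

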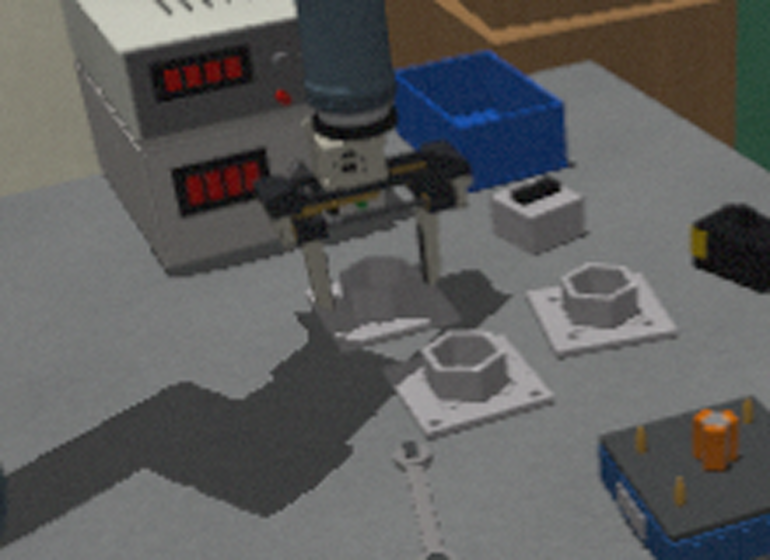

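The jaws straddle the hub of flange_a, at about (380,280) in the crop. Closing now.

jog_arm(
  targets="0 -1 -0.5 1.5 0 0 0;80 0 0 0 0 0 0;120 0 0 0 0 0 0;255 0 0 0 0 0 0;255 0 0 0 0 0 0;255 0 0 0 0 0 0;255 0 0 0 0 0 0;255 0 0 0 0 0 0",
)

```text
time_s: 3.75
tcp_pos: [0.4594, 0.3724, 0.0153]
ee_rot: [0.729, 0.685, 0.0, 0.0]
wrist_force: [0.3, 0.3, 1.3]
finger_gap: 0.0635
```

```bash
python3 plan.py
```

```text
t 3.75 tcp [0.4594 0.3724 0.0153] psi -3.59 tilt 0.02 gap 0.0635 F [0.29 0.3  1.29] T [-0.14 -0.02  0.01] j [ 0.49  0.53  1.67 -0.    0.94  0.56]
```

jog_arm(
  targets="255 0 0 -5 0 0 0;255 0 0 -10 0 0 0;255 0 0 -20 0 0 0;255 0 0 -30 0 0 0;255 0 0 -30 0 0 0;255 0 0 -20 0 0 0;255 0 0 -10 0 0 0;255 0 0 0 0 0 3.6;255 0 0 0 0 0 0",
)

```text
time_s: 4.65
tcp_pos: [0.4589, 0.3722, 0.1402]
ee_rot: [0.75, 0.661, -0.0, -0.0]
wrist_force: [-0.4, 0.5, -4.2]
finger_gap: 0.0637
```

```bash
python3 plan.py .5648 -.0541 .14 -7.25
```

```text
t 4.65 tcp [0.4589 0.3722 0.1402] psi -7.23 gap 0.0637 F [-0.45  0.47 -4.19] T [-0.02  0.06 -0.06]
turn rotvec deg [-0.02  0.01  0.02]  shift AFTER turn (tool xyz mm) [-4.095e+02  1.589e+02  2.000e-01]
```

jog_arm(
  targets="255 -10 4 0 0 0 0;255 -20 8 0 0 0 0;255 -30 12 0 0 0 0;255 -30 12 0 0 0 0;255 -30 12 0 0 0 0;255 -30 12 0 0 0 0;255 -30 12 0 0 0 0;255 -30 12 0 0 0 0;255 -30 12 0 0 0 0;255 -30 12 0 0 0 0;255 -30 12 0 0 0 0;255 -30 11 0 0 0 0;255 -30 10 0 0 0 0;255 -30 9 0 0 0 0;255 -20 5 0 0 0 0;255 -20 3 0 0 0 0;255 -9.5 1 0 0 0 0;255 0 0 0 0 0 0;255 0 0 0 0 0 0;255 0 0 0 0 0 0",
)

```text
time_s: 6.65
tcp_pos: [0.5617, -0.0826, 0.14]
ee_rot: [0.75, 0.662, -0.0, -0.0]
wrist_force: [0.4, 0.8, -3.0]
finger_gap: 0.0638
```

```bash
python3 plan.py .5648 -.0541 .10 -7.25
```

```text
t 6.65 tcp [ 0.5617 -0.0826  0.14  ] psi -7.14 gap 0.0638 F [ 0.39  0.76 -2.98] T [-0.06  0.06  0.01]
turn rotvec deg [-0.03 -0.03  0.11]  shift AFTER turn (tool xyz mm) [28.7 -0.5 40. ]
```

jog_arm(
  targets="255 10 0 0 0 0 0;255 12 -0.5 0 0 0 0.1;255 6.7 0 10 0 0 0;255 0 0 15 0 0 0;255 0 0 10 0 0 0;255 0 0 0 0 0 0;255 0 0 0 0 0 0",
)

```text
time_s: 7.35
tcp_pos: [0.5649, -0.0548, 0.1049]
ee_rot: [0.751, 0.661, -0.0, -0.0]
wrist_force: [-0.5, -0.7, -3.9]
finger_gap: 0.0637
```

```bash
python3 - <<'E'
from h import *
for n in('top','side'):
    snap(n,n+'1')
a,_=load('top1');b,_=load('side1')
c=np.hstack([cv2.resize(a[160:255,245:340],(400,400),interpolation=cv2.INTER_CUBIC),cv2.resize(b[185:280,235:330],(400,400),interpolation=cv2.INTER_CUBIC)])
cv2.imwrite('pics/c6.png',c)
E
python3 plan.py .5648 -.0541 .10 -7.25
```

```text
t 7.45 tcp [ 0.5655 -0.0552  0.1056] psi -7.3 gap 0.0636 F [-0.48 -0.21 -2.7 ] T [-0.04  0.02  0.02]
turn rotvec deg [ 0.06  0.01 -0.05]  shift AFTER turn (tool xyz mm) [ 1.  -0.9  5.6]
```

View pics/c6.png

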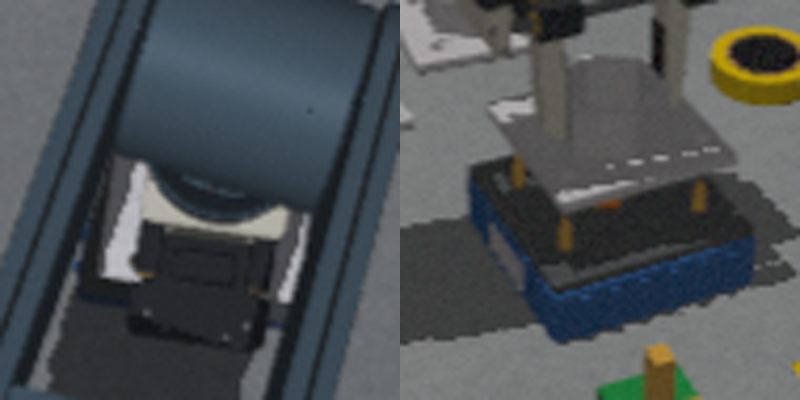

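```bash
python3 - <<'E'
from fit import *
m=camera_model('side'); im,_=load('side1'); k=8
u0,v0,w=228,180,100
big=cv2.resize(im[v0:v0+w,u0:u0+w],None,fx=k,fy=k,interpolation=cv2.INTER_CUBIC)
def dr(P,col,closed=True):
    pp=((proj(m,P)-[u0,v0]+.5)*k).astype(int); cv2.polylines(big,[pp],closed,col,1)
q=(.5652,-.0550,-.127); z=.09
for zz in(z,z+.008):
    dr(pose2(np.array([[a,b,zz] for a,b in((-.058,-.058),(-.058,.058),(.058,.058),(.058,-.058))]),*q),(0,0,255))
an=np.linspace(0,2*np.pi,20)
for sx in(-.046,.046):
    for sy in(-.036,.036):
        dr(pose2(np.c_[sx+.0048*np.cos(an),sy+.0048*np.sin(an),np.full(20,z+.008)],*q),(0,0,255))
        L=(.5648,-.0541,-.1266)
        dr(pose2([[sx,sy,.045],[sx,sy,.067]],*L),(0,255,0),False)
L=(.5648,-.0541,-.1266)
dr(pose2(np.array([[a,b,.045] for a,b in((-.07,-.07),(-.07,.07),(.07,.07),(.07,-.07))]),*L),(0,255,0))
cv2.imwrite('pics/c7.png',cv2.resize(big,(600,600)))
cv2.imwrite('pics/c7.png',big[:600])
E
```

```text
(no output)
```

View pics/c7.png

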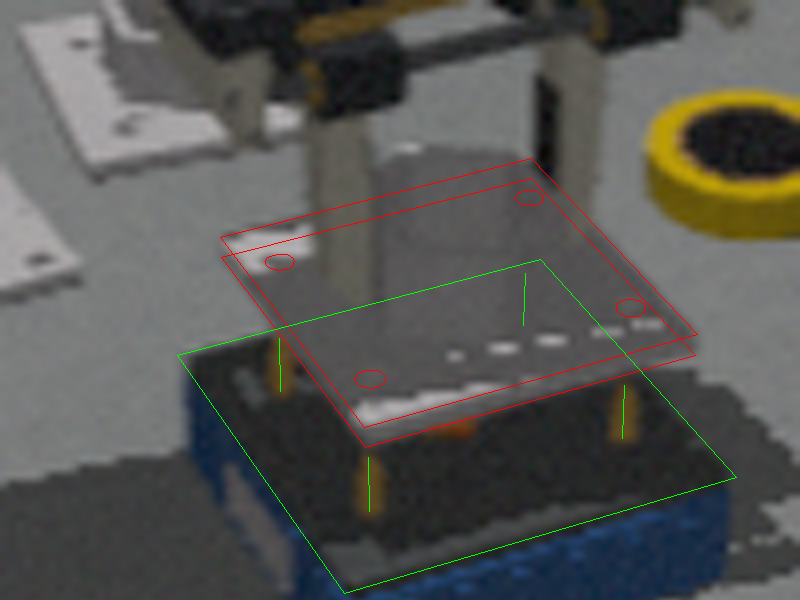

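jog_arm(
  targets="255 0.3 -0.3 10 0 0 0;255 0 0 8 0 0 0;255 0 0 4 0 0 0;255 0 0 2 0 0 0;255 0 0 1 0 0 0;255 0 0 1 0 0 0;255 0 0 0 0 0 0",
)

```text
time_s: 8.15
tcp_pos: [0.5649, -0.0548, 0.0792]
ee_rot: [0.751, 0.661, 0.0, 0.0]
wrist_force: [0.1, -0.0, -3.3]
finger_gap: 0.0637
```

```bash
python3 plan.py .5648 -.0541 .06 -7.25
```

```text
t 8.15 tcp [ 0.5649 -0.0548  0.0792] psi -7.3 gap 0.0637 F [ 0.07 -0.02 -3.35] T [-0.09  0.11  0.03]
turn rotvec deg [ 0.01  0.   -0.05]  shift AFTER turn (tool xyz mm) [ 0.7 -0.2 19.2]
```

jog_arm(
  targets="255 0 0 1 0 0 0;255 0 0 1 0 0 0;255 0 0 1 0 0 0;255 0 0 1 0 0 0;255 0 0 1 0 0 0",
)

```text
time_s: 8.65
tcp_pos: [0.5648, -0.0547, 0.0741]
ee_rot: [0.751, 0.661, -0.0, 0.0]
wrist_force: [-0.3, 0.0, -1.8]
finger_gap: 0.0642
```

jog_arm(
  targets="255 0 0 1 0 0 0;255 0 0 1 0 0 0;255 0 0 1 0 0 0;255 0 0 1 0 0 0;255 0 0 1 0 0 0",
)

```text
time_s: 9.15
tcp_pos: [0.5648, -0.0546, 0.0691]
ee_rot: [0.751, 0.661, 0.0, -0.0]
wrist_force: [0.2, 1.3, -3.2]
finger_gap: 0.0638
```

```bash
python3 plan.py .5648 -.0541 .06 -7.25
```

```text
t 9.15 tcp [ 0.5648 -0.0546  0.0691] psi -7.3 gap 0.0638 F [ 0.25  1.32 -3.24] T [ 0.17  0.09 -0.08]
turn rotvec deg [ 0.   -0.01 -0.05]  shift AFTER turn (tool xyz mm) [ 0.5 -0.1  9.1]
```

jog_arm(
  targets="255 0.3 0 1 0 0 0;255 0 0 1 0 0 0;255 0 0 1 0 0 0;255 0 0 1 0 0 0;255 0 0 1 0 0 0;255 0 0 1 0 0 0",
)

```text
time_s: 9.75
tcp_pos: [0.5648, -0.0545, 0.0631]
ee_rot: [0.751, 0.661, -0.0, 0.0]
wrist_force: [-0.3, 0.8, -3.3]
finger_gap: 0.0639
```

jog_arm(
  targets="255 0 0 1 0 0 0;255 0 0 0.7 0 0 0;255 0 0 0.5 0 0 0;255 0 0 0 0 0 0",
)

```text
time_s: 10.15
tcp_pos: [0.5648, -0.0544, 0.0609]
ee_rot: [0.751, 0.661, -0.0, -0.0]
wrist_force: [0.2, -0.4, -3.0]
finger_gap: 0.0635
```

```bash
python3 plan.py .5648 -.0541 .06 -7.25
```

```text
t 10.15 tcp [ 0.5648 -0.0544  0.0609] psi -7.3 gap 0.0635 F [ 0.18 -0.35 -2.96] T [-0.19  0.03  0.  ]
turn rotvec deg [-0.    0.   -0.05]  shift AFTER turn (tool xyz mm) [ 0.3 -0.1  0.9]
```

jog_arm(
  targets="255 0 0 0.5 0 0 0;255 0 0 0.5 0 0 0;255 0 0 0.5 0 0 0;255 0 0 0.3 0 0 0;255 0 0 0 0 0 0",
)

```text
time_s: 10.65
tcp_pos: [0.5649, -0.0544, 0.0603]
ee_rot: [0.751, 0.661, 0.0, 0.0]
wrist_force: [-3.7, 1.0, 6.4]
finger_gap: 0.064
```

```bash
python3 plan.py .5648 -.0541 .06 -7.25
```

```text
t 10.65 tcp [ 0.5649 -0.0544  0.0603] psi -7.29 gap 0.064 F [-3.71  1.    6.37] T [ 0.07  0.68 -0.05]
turn rotvec deg [ 0.03  0.01 -0.04]  shift AFTER turn (tool xyz mm) [ 0.3 -0.1  0.3]
```

Seated: at TCP z 0.0603 the wrist force turned upward to 6 N. Releasing.

jog_arm(
  targets="255 0 0 -0.3 0 0 0;150 0 0 0 0 0 0;60 0 0 0 0 0 0;0 0 0 0 0 0 0;0 0 0 0 0 0 0;0 0 0 0 0 0 0;0 0 0 -10 0 0 0;0 0 0 -25 0 0 0;0 0 0 -40 0 0 0;0 0 0 -40 0 0 0;0 0 0 -30 0 0 0",
)

```text
time_s: 11.75
tcp_pos: [0.5655, -0.0546, 0.2079]
ee_rot: [0.751, 0.661, 0.001, 0.001]
wrist_force: [1.1, 0.8, -0.0]
finger_gap: 0.0928
```

```bash
python3 plan.py .4797 -.2640 .15 10
```

```text
t 11.75 tcp [ 0.5655 -0.0546  0.2079] psi -7.3 gap 0.0928 F [ 1.08  0.8  -0.02] T [-0.07  0.04  0.02]
turn rotvec deg [  0.18   0.06 -17.3 ]  shift AFTER turn (tool xyz mm) [-191.3 -120.9   57.9]
```

jog_arm(
  targets="0 38 -30 0 0 0 0;0 38 -30 0 0 0 0;0 38 -30 0 0 0 0;0 38 -30 0 0 0 0;0 38 -30 0 0 0 0;0 38 -30 0 0 0 0",
)

```text
time_s: 12.35
tcp_pos: [0.4142, 0.196, 0.2054]
ee_rot: [0.751, 0.66, 0.001, 0.0]
wrist_force: [0.8, 0.8, -0.3]
finger_gap: 0.0929
```

```bash
python3 - <<'E'
from h import *
for n in('top','side'):
    snap(n,n+'2')
a,_=load('top2');b,_=load('side2')
c=np.hstack([cv2.resize(a[160:265,245:420],(600,360),interpolation=cv2.INTER_CUBIC)])
c2=cv2.resize(b[180:340,230:430],(600,480),interpolation=cv2.INTER_CUBIC)
cv2.imwrite('pics/c8.png',c);cv2.imwrite('pics/c9.png',c2)
E
```

```text
(no output)
```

View pics/c8.png

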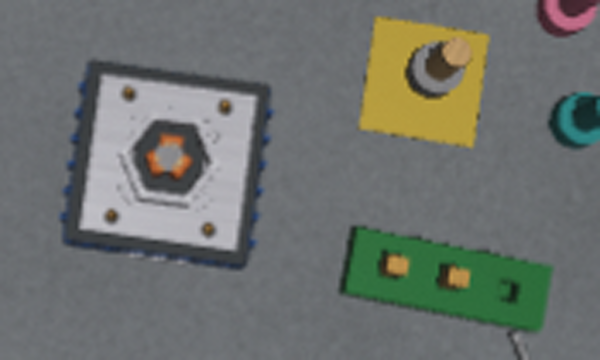

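View pics/c9.png

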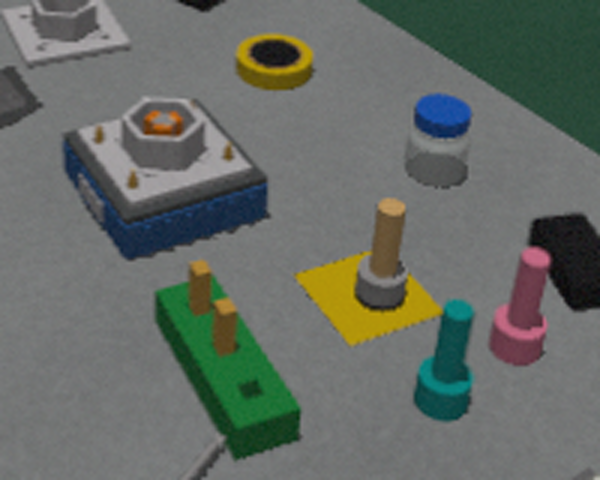

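```bash
python3 - <<'E'
from h import *
im,_=load('side2'); im1,_=load('side0')
a=cv2.resize(im[258:325,280:335],None,fx=10,fy=10,interpolation=cv2.INTER_CUBIC)[:600]
t,_=load('top2'); 
b=cv2.resize(t[215:265,338:418],(500,312),interpolation=cv2.INTER_CUBIC)
c=np.zeros((600,800,3),np.uint8); a=cv2.resize(a,(490,600)); c[:600,:490]=a; c[:194,490:]=cv2.resize(b,(310,194))
cv2.imwrite('pics/c10.png',c)
E
```

```text
(no output)
```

View pics/c10.png

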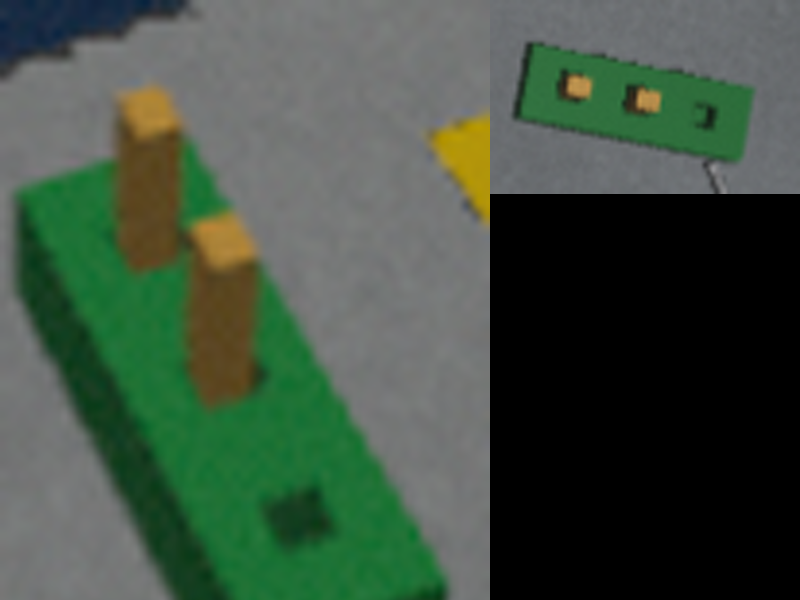

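```bash
cat > keyfit.py <<'E'
from fit import *
def keymodel(zb=.034,tip=.008):
    # x from plain face -6mm; local origin = key mid axis (6 mm from plain face)
    def th(z): 
        h=z-tip; return min(.006+h/4,.015)
    P=[]
    for z in (zb,tip+.036,tip+.066):
        for yy in(-.006,.006):
            P+= [[-.006,yy,z],[-.006+th(z),yy,z]]
    return np.array(P)
if __name__=='__main__':
  for nm in('top','side'):
    im,_=load(nm+'2'); m=camera_model(nm)
    for kn,(kx,ky) in (('k0',(.488,-.2200)),('k1',(.480,-.265))):
        c=proj(m,[[kx,ky,.054]])[0]; w=16; u0,v0=np.round(c).astype(int)-w
        b=im[v0:v0+2*w,u0:u0+2*w].astype(float)
        rt=b[...,2]/(b[...,1]+1) # red over green: brass>1, green<0.6, grey ~1
        sat=(b[...,2]-b[...,0])/(b[...,2]+1)  # brass high, grey 0, green neg
        t=np.clip((sat+.05)/(.55),0,1)
        # only component around centre
        n,l=cv2.connectedComponents((t>.4).astype(np.uint8)); k=l[w-3:w+4,w-3:w+4]; k=np.bincount(k[k>0]).argmax()
        keep=cv2.dilate((l==k).astype(np.uint8),np.ones((3,3))); t=t*keep
        for base in(0,90,180,270):
            th0=np.radians(-10.4+base); 
            r=fit(m,t,np.array([u0,v0]),[keymodel()],(kx,ky,th0),sig=.4)
            print(nm,kn,base,np.round(r[:2],4),'deg',round(np.degrees(r[2]),1),'cost',round(r[3],2))
E
python3 keyfit.py
```

```text
top k0 0 [ 0.4874 -0.2215] deg -8.9 cost 1.44
top k0 90 [ 0.4886 -0.2226] deg 76.6 cost 1.47
top k0 180 [ 0.4901 -0.2219] deg 171.5 cost 1.2
top k0 270 [ 0.4893 -0.2202] deg 257.7 cost 2.03
top k1 0 [ 0.4793 -0.2658] deg -8.5 cost 1.99
top k1 90 [ 0.4805 -0.2667] deg 77.0 cost 1.91
top k1 180 [ 0.4821 -0.2658] deg 180.0 cost 1.97
top k1 270 [ 0.481  -0.2645] deg 260.1 cost 3.26
side k0 0 [ 0.4887 -0.2219] deg -13.1 cost 95.48
side k0 90 [ 0.4899 -0.2232] deg 81.7 cost 91.73
side k0 180 [ 0.4908 -0.2228] deg 166.8 cost 95.62
side k0 270 [ 0.4898 -0.2218] deg 257.9 cost 95.23
side k1 0 [ 0.4809 -0.2648] deg -11.9 cost 95.97
side k1 90 [ 0.4814 -0.2675] deg 80.2 cost 90.29
side k1 180 [ 0.4822 -0.2671] deg 166.2 cost 94.96
side k1 270 [ 0.4821 -0.2647] deg 260.3 cost 95.33
```

```bash
cat > kf2.py <<'E'
from fit import *
from keyfit import keymodel
def run(suffix):
  res={}
  for nm in('side','top'):
    im,_=load(nm+suffix); m=camera_model(nm)
    c=proj(m,[[.484,-.243,.054]])[0]; w=26; u0,v0=np.round(c).astype(int)-w; off=np.array([u0,v0])
    b=im[v0:v0+2*w,u0:u0+2*w].astype(float)
    sat=(b[...,2]-b[...,0])/(b[...,2]+1)
    out=[]
    n,l=cv2.connectedComponents((sat>.2).astype(np.uint8))
    keep=np.zeros(l.shape,np.uint8)
    for e in proj(m,[[.488,-.221,.065],[.480,-.266,.065]]):
        x,y=np.round(e).astype(int)-off; k=l[y-1:y+2,x-1:x+2]; keep|=(l==np.bincount(k[k>0]).argmax()).astype(np.uint8)
    keep=cv2.dilate(keep,np.ones((3,3)))
    hi=np.percentile(sat[keep>0],50)
    t=np.clip((sat+.05)/(hi+.05),0,1)*keep
    for base in(0,90,180,270):
        def cost(q):
            H=[]
            for i in(0,1):
                p=(.484+q[0]/1000+[.004,-.004][i]*q[4],-.2435+q[1]/1000+[.0222,-.0222][i],np.radians(-10.4+base+q[2]))
                H.append(proj(m,pose2(keymodel(),*p)))
            M=cv2.GaussianBlur(rast(H,t.shape,off),(0,0),.4); return ((M-t)**2).sum()
        x0=np.array([0,0,0,0,1.]); 
        best=min((minimize(cost,x0+s,method='Nelder-Mead',options=dict(initial_simplex=np.vstack([x0+s]+[x0+s+np.eye(5)[i]*[2,2,4,1,.2][i] for i in range(5)]),xatol=.02,fatol=1e-3)) for s in(np.zeros(5),np.array([1,-1,3,0,0]),np.array([-1,1,-3,0,0]))),key=lambda r:r.fun)
        q=best.x; print(nm,base,'mean',(.484+q[0]/1000).round(4),(-.2435+q[1]/1000).round(4),'deg',round(-10.4+base+q[2],1),'dx',q[4].round(2),'cost',round(best.fun,2),'npx',t.sum().round())
run('2')
E
python3 kf2.py
```

```text
side 0 mean 0.4847 -0.2434 deg -25.5 dx 1.09 cost 15.44 npx 272.0
side 90 mean 0.4859 -0.245 deg 79.3 dx 1.09 cost 7.29 npx 272.0
side 180 mean 0.487 -0.2444 deg 159.8 dx 1.05 cost 15.68 npx 272.0
side 270 mean 0.4856 -0.2436 deg 257.0 dx 1.07 cost 14.66 npx 272.0
top 0 mean 0.4834 -0.2436 deg -7.6 dx 1.0 cost 5.24 npx 110.0
top 90 mean 0.4845 -0.2446 deg 74.8 dx 0.98 cost 6.62 npx 110.0
top 180 mean 0.486 -0.2439 deg 171.5 dx 0.99 cost 5.56 npx 110.0
top 270 mean 0.4852 -0.2426 deg 254.3 dx 0.98 cost 7.05 npx 110.0
```

Side view: flange_a is seated at (165,150) in that crop, with the studs showing through all four holes. The silhouette fit says both keys have their slope facing the +y end of the rack (about 79° world), with a cost of 7 against about 15 for the other orientations. I'll take key 0 at about (0.489,-0.2225) first.

```bash
python3 - <<'E'
from h import *
for n in('top','side'):
    _,d=load(n+'2'); m=camera_model(n); C=cloud(m,d)
    M=(abs(C[...,0]-.5648)<.07)&(abs(C[...,1]+.054)<.07)
    a=np.radians(-7.25); P=C[M]-[.5648,-.0541,0]; lx=P[:,0]*np.cos(a)+P[:,1]*np.sin(a); ly=-P[:,0]*np.sin(a)+P[:,1]*np.cos(a)
    for q,(i,j) in enumerate(((1,1),(1,-1),(-1,1),(-1,-1))):
        k=(lx*i>.038)&(lx*i<.054)&(ly*j>.01)&(ly*j<.05)&(P[:,2]>.046)&(P[:,2]<.06); print(n,i,j,k.sum(),np.median(P[k,2]).round(4))
    k=(np.hypot(lx,ly)<.042)&(P[:,2]>.08)&(P[:,2]<.092)&(np.hypot(lx,ly)>.024); print('hubtop',k.sum(),np.median(P[k,2]).round(4),P[k,:2].mean(0).round(4))
E
python3 plan.py .489 -.2225 .15 -10.4
```

```text
top 1 1 92 0.0518
top 1 -1 92 0.0522
top -1 1 93 0.0523
top -1 -1 92 0.0524
hubtop 198 0.084 [-0.0019 -0.0002]
side 1 1 6 0.054
side 1 -1 46 0.0542
side -1 1 47 0.0539
side -1 -1 52 0.054
hubtop 192 0.0849 [-0.0031 -0.0023]
t 12.45 tcp [0.4118 0.1988 0.2053] psi -6.94 gap 0.093 F [ 0.01  0.11 -0.39] T [-0.05  0.05 -0.03]
turn rotvec deg [-0.04 -0.11  3.46]  shift AFTER turn (tool xyz mm) [-400.4  152.    55.3]
```

jog_arm(
  targets="80 -10 4 0 0 0 3.5;80 -42 16 0 0 0 0;80 -42 16 0 0 0 0;80 -42 16 0 0 0 0;80 -42 16 0 0 0 0;80 -42 16 0 0 0 0;80 -42 16 0 0 0 0;80 -42 16 0 0 0 0;80 -42 16 10 0 0 0;80 -42 16 20 0 0 0;80 -12 4 25 0 0 0;80 0 0 0 0 0 0;80 0 0 0 0 0 0",
)

```text
time_s: 13.75
tcp_pos: [0.4897, -0.2267, 0.1496]
ee_rot: [0.771, 0.637, -0.0, -0.001]
wrist_force: [-0.4, 0.9, -0.1]
finger_gap: 0.0638
```

```bash
python3 plan.py .489 -.2225 .044 -10.4
```

```text
t 13.75 tcp [ 0.4897 -0.2267  0.1496] psi -10.87 gap 0.0638 F [-0.4   0.95 -0.07] T [-0.02  0.07  0.05]
turn rotvec deg [-0.08 -0.05 -0.47]  shift AFTER turn (tool xyz mm) [  4.   -1.5 105.6]
```

jog_arm(
  targets="80 4 -1.5 0 0 0 -0.5;80 0 0 20 0 0 0;80 0 0 30 0 0 0;80 0 0 25 0 0 0;80 0 0 15 0 0 0;80 0 0 10 0 0 0;80 0 0 5 0 0 0;80 0 0 0 0 0 0;80 0 0 0 0 0 0",
)

```text
time_s: 14.65
tcp_pos: [0.4903, -0.2226, 0.0455]
ee_rot: [0.768, 0.641, 0.0, 0.001]
wrist_force: [0.0, 0.3, 0.1]
finger_gap: 0.0637
```

```bash
python3 - <<'E'
from h import *
for n in('top','side'):
    snap(n,n+'3')
a,_=load('top3');b,_=load('side3')
c=np.hstack([cv2.resize(a[200:270,330:420],(400,311),interpolation=cv2.INTER_CUBIC),cv2.resize(b[230:330,250:379],(400,311),interpolation=cv2.INTER_CUBIC)])
cv2.imwrite('pics/c11.png',c)
E
python3 plan.py .489 -.2225 .044 -10.4
```

```text
t 14.75 tcp [ 0.4902 -0.2228  0.0454] psi -10.29 gap 0.0635 F [ 0.21 -0.16  0.22] T [-0.07  0.1   0.02]
turn rotvec deg [0.09 0.05 0.11]  shift AFTER turn (tool xyz mm) [ 0.1 -1.2  1.4]
```

View pics/c11.png

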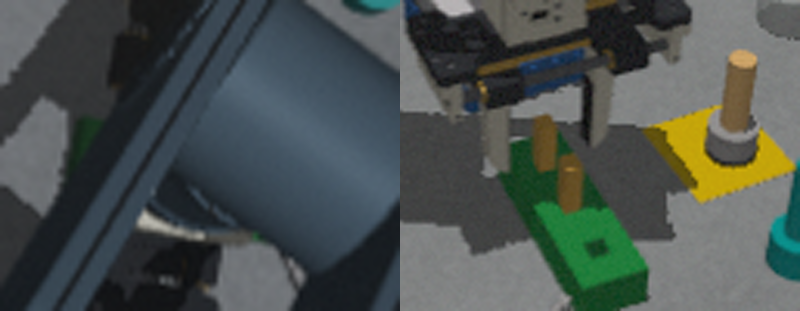

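The fingers straddle key 0, at about (545,145) in the crop. Closing on it.

jog_arm(
  targets="80 0 -1 1 0 0 0;120 0 0 0 0 0 0;160 0 0 0 0 0 0;190 0 0 0 0 0 0;255 0 0 0 0 0 0;255 0 0 0 0 0 0;255 0 0 0 0 0 0;255 0 0 0 0 0 0;255 0 0 0 0 0 0",
)

```text
time_s: 15.65
tcp_pos: [0.4888, -0.2224, 0.0435]
ee_rot: [0.768, 0.641, 0.0, 0.0]
wrist_force: [0.7, 0.3, -0.7]
finger_gap: 0.0119
```

```bash
python3 plan.py .489 -.2225 .044 -10.4
```

```text
t 15.65 tcp [ 0.4888 -0.2224  0.0435] psi -10.3 gap 0.0119 F [ 0.66  0.3  -0.65] T [-0.11 -0.04 -0.02]
turn rotvec deg [0.02 0.01 0.1 ]  shift AFTER turn (tool xyz mm) [-0.1  0.2 -0.5]
```

jog_arm(
  targets="255 0 0 -5 0 0 0;255 0 0 -10 0 0 0;255 0 0 -20 0 0 0;255 0 0 -30 0 0 0;255 0 0 -30 0 0 0;255 0 0 -20 0 0 0;255 0 0 -10 0 0 -8.5;255 0 0 0 0 0 -8.5;255 0 0 0 0 0 -8.5;255 0 0 0 0 0 -8.5;255 0 0 0 0 0 -8.5;255 0 0 0 0 0 -8.5;255 0 0 0 0 0 -8.5;255 0 0 0 0 0 -8.5;255 0 0 0 0 0 -8.5;255 0 0 0 0 0 -8.5;255 0 0 0 0 0 -8;255 0 0 0 0 0 0",
)

```text
time_s: 17.45
tcp_pos: [0.4881, -0.2221, 0.1691]
ee_rot: [0.063, 0.998, -0.0, -0.0]
wrist_force: [0.5, -0.1, -0.4]
finger_gap: 0.0119
```

```bash
python3 - <<'E'
from h import *
snap('side','side4')
b,_=load('side4')
cv2.imwrite('pics/c12.png',cv2.resize(b[170:330,240:400],(640,640),interpolation=cv2.INTER_CUBIC)[:600])
E
python3 plan.py .5834 -.0568 .165 82.75
```

```text
t 17.5 tcp [ 0.4882 -0.2221  0.169 ] psi 82.53 gap 0.0117 F [ 0.39 -0.37 -1.08] T [ 0.05 -0.02  0.01]
turn rotvec deg [-0.   -0.02 -0.22]  shift AFTER turn (tool xyz mm) [-73.6 176.    4. ]
```

View pics/c12.png

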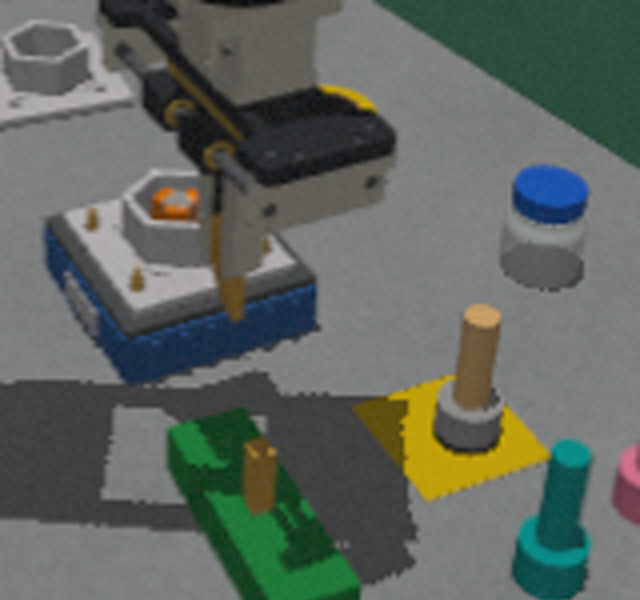

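jog_arm(
  targets="255 -8 20 0 0 0 0;255 -16 35 0 0 0 0;255 -16 35 0 0 0 0;255 -16 35 0 0 0 0;255 -12 30 0 0 0 0;255 -6 21 0 0 0 -0.2;255 0 0 0 0 0 0;255 0 0 0 0 0 0",
)

```text
time_s: 18.3
tcp_pos: [0.584, -0.0569, 0.1685]
ee_rot: [0.062, 0.998, -0.0, -0.0]
wrist_force: [0.7, -0.6, -1.9]
finger_gap: 0.0122
```

```bash
python3 plan.py .5834 -.0568 .127 82.75
```

```text
t 18.3 tcp [ 0.584  -0.0569  0.1685] psi 82.85 gap 0.0122 F [ 0.68 -0.6  -1.87] T [-0.03  0.02  0.05]
turn rotvec deg [-0.03 -0.03  0.1 ]  shift AFTER turn (tool xyz mm) [ 0.6  0.  41.5]
```

jog_arm(
  targets="255 0.5 0 15 0 0 0;255 0 0 15 0 0 0;255 0 0 10 0 0 0;255 0 0 1 0 0 0;255 0 0 0 0 0 0",
)

```text
time_s: 18.8
tcp_pos: [0.5836, -0.0577, 0.1275]
ee_rot: [0.063, 0.998, -0.0, -0.0]
wrist_force: [-0.1, 0.3, -0.2]
finger_gap: 0.0117
```

```bash
cat > ov.py <<'E'
from fit import *
def keyfull():
    P=[]
    for h,t in((0,.006),(.036,.015),(.066,.015)):
        P.append([[-.006,-.006,h],[-.006+t,-.006,h],[-.006+t,.006,h],[-.006,.006,h]])
    return np.array(P)
def overlay(tag,nm,out,tcp,psi_deg,L=(.5648,-.0544,-.1266),tipoff=.0355,u0=240,v0=160,w=75,k=10,key=True):
    m=camera_model(nm); im,_=load(tag)
    big=cv2.resize(im[v0:v0+w,u0:u0+w],None,fx=k,fy=k,interpolation=cv2.INTER_CUBIC)
    def dr(P,col):
        pp=((proj(m,P)-[u0,v0]+.5)*k).astype(int); cv2.polylines(big,[pp],True,col,1)
    if key:
        th=np.radians(psi_deg+90)
        for ring in keyfull():
            r=ring.copy(); r[:,2]+=tcp[2]-tipoff; dr(pose2(r,tcp[0],tcp[1],th),(0,0,255))
        K=keyfull()
        for c in range(4):
            r=K[:,c].copy(); r[:,2]+=tcp[2]-tipoff
            pp=((proj(m,pose2(r,tcp[0],tcp[1],th))-[u0,v0]+.5)*k).astype(int); cv2.polylines(big,[pp],False,(0,0,255),1)
    for af in(.052,.064): dr(pose2(hexa(af,.085),*L),(0,255,0))
    for a in(0,120,240):
        b=np.radians(a); c,s=np.cos(b),np.sin(b); dr(pose2([[.015*c-.008*s*i,.015*s+.008*c*i,.083] for i in(-1,1)],*L),(255,255,0))
    cv2.imwrite(out,big[:600])
E
python3 - <<'E'
from ov import *
snap('side','side5'); s=get_state(); M=R.from_quat(s['ee_rot']).as_matrix(); psi=np.degrees(np.arctan2(M[1,1],M[0,1])); print(s['tcp_pos'],psi,s['wrist_force'])
overlay('side5','side','pics/c13.png',s['tcp_pos'],psi)
E
```

```text
[ 0.58399806 -0.05767964  0.12797632] 82.8385987141005 [-0.09772442  0.91249403 -0.66576048]
```

View pics/c13.png

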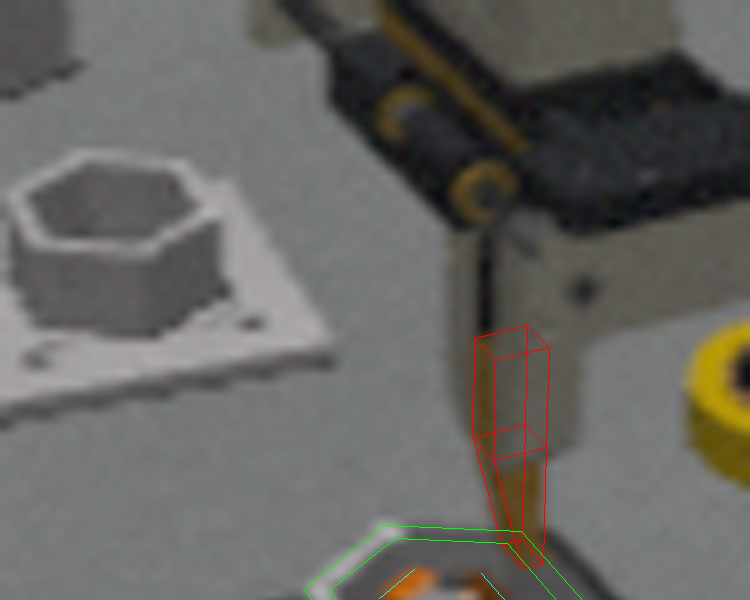

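jog_arm(
  targets="255 0.5 0.8 3 0 0 0;255 0 0 3 0 0 0;255 0 0 3 0 0 0;255 0 0 2 0 0 0;255 0 0 2 0 0 0;255 0 0 0 0 0 0",
)

```text
time_s: 19.45
tcp_pos: [0.5832, -0.0561, 0.1141]
ee_rot: [0.062, 0.998, 0.0, -0.0]
wrist_force: [-0.6, 0.8, -0.9]
finger_gap: 0.0119
```

jog_arm(
  targets="255 0 0 2 0 0 0;255 0 0 2 0 0 0;255 0 0 2 0 0 0;255 0 0 0 0 0 0",
)

```text
time_s: 19.85
tcp_pos: [0.5832, -0.0561, 0.1081]
ee_rot: [0.062, 0.998, 0.0, -0.0]
wrist_force: [0.6, 0.0, -0.0]
finger_gap: 0.0118
```

```bash
python3 plan.py .5834 -.0568 .127 82.75
```

```text
t 19.85 tcp [ 0.5832 -0.0561  0.1081] psi 82.9 gap 0.0118 F [ 0.62  0.04 -0.  ] T [-0.02 -0.01 -0.02]
turn rotvec deg [ 0.01 -0.04  0.15]  shift AFTER turn (tool xyz mm) [ -0.3  -0.6 -18.9]
```

jog_arm(
  targets="255 -0.5 -0.5 0 0 0 0;255 -0.5 0 0 0 0 0;255 -0.3 0 0 0 0 0;255 0 0 0 0 0 0",
)

```text
time_s: 20.25
tcp_pos: [0.5844, -0.0569, 0.1084]
ee_rot: [0.062, 0.998, -0.0, -0.0]
wrist_force: [-1.0, -0.7, -0.4]
finger_gap: 0.0118
```

jog_arm(
  targets="255 -0.4 0 0 0 0 0;255 0 0 0 0 0 0",
)

```text
time_s: 20.45
tcp_pos: [0.5846, -0.0569, 0.1084]
ee_rot: [0.062, 0.998, 0.0, -0.001]
wrist_force: [-2.5, 0.1, 0.7]
finger_gap: 0.0116
```

jog_arm(
  targets="255 -0.4 0 0 0 0 0;255 0 0 0 0 0 0",
)

```text
time_s: 20.65
tcp_pos: [0.5854, -0.0569, 0.1084]
ee_rot: [0.062, 0.998, 0.0, -0.0]
wrist_force: [-1.8, 0.8, 0.8]
finger_gap: 0.0119
```

jog_arm(
  targets="255 0.4 0 1.5 0 0 0;255 0 0 1.5 0 0 0;255 0 0 1.5 0 0 0;255 0 0 1.5 0 0 0;255 0 0 1 0 0 0;255 0 0 0 0 0 0",
)

```text
time_s: 21.25
tcp_pos: [0.5853, -0.0569, 0.1013]
ee_rot: [0.062, 0.998, 0.0, 0.0]
wrist_force: [-0.0, -0.8, -1.0]
finger_gap: 0.0118
```

jog_arm(
  targets="255 0 0 1 0 0 0;255 0 0 1 0 0 0;255 0 0 0 0 0 0",
)

```text
time_s: 21.55
tcp_pos: [0.5851, -0.0569, 0.0993]
ee_rot: [0.062, 0.998, 0.0, 0.0]
wrist_force: [-0.8, 0.3, -1.6]
finger_gap: 0.012
```

jog_arm(
  targets="255 0 0 1 0 0 0;255 0 0 1 0 0 0;255 0 0 0 0 0 0",
)

```text
time_s: 21.85
tcp_pos: [0.5852, -0.057, 0.0974]
ee_rot: [0.062, 0.998, -0.0, 0.0]
wrist_force: [1.6, 0.5, -0.6]
finger_gap: 0.0119
```

jog_arm(
  targets="255 0 0 0.7 0 0 0;255 0 0 0.7 0 0 0;255 0 0 0 0 0 0",
)

```text
time_s: 22.15
tcp_pos: [0.5853, -0.057, 0.0963]
ee_rot: [0.062, 0.998, -0.0, 0.0]
wrist_force: [-0.2, 0.3, 1.7]
finger_gap: 0.012
```

```bash
python3 plan.py
```

```text
t 22.15 tcp [ 0.5853 -0.057   0.0963] psi 82.9 tilt 0.04 gap 0.012 F [-0.17  0.34  1.74] T [-0.   -0.06 -0.04] j [-0.29  0.43  1.6  -0.    1.11 -1.73]
```

jog_arm(
  targets="255 0 0 0.5 0 0 0;255 0 0 0.3 0 0 0;255 0 0 0 0 0 0",
)

```text
time_s: 22.45
tcp_pos: [0.5853, -0.057, 0.0954]
ee_rot: [0.062, 0.998, -0.0, 0.0]
wrist_force: [0.5, -0.3, 3.1]
finger_gap: 0.0116
```

The key is bound, with the upward force rising to about 3.5 N. Releasing.

jog_arm(
  targets="200 0 0 0 0 0 0;160 0 0 0 0 0 0;160 0 0 0 0 0 0;160 0 0 0 0 0 0;160 0 0 -5 0 0 0;160 0 0 -15 0 0 0;160 0 0 -30 0 0 0;160 0 0 -30 0 0 0;160 0 0 -20 0 0 0;100 0 -30 0 0 0 0;100 0 -40 0 0 0 0;100 0 -40 0 0 0 0;100 0 -20 0 0 0 0;100 0 0 0 0 0 0",
)

```text
time_s: 23.85
tcp_pos: [0.5686, -0.1888, 0.1955]
ee_rot: [0.064, 0.998, -0.0, 0.0]
wrist_force: [0.8, 0.4, -0.0]
finger_gap: 0.0566
```

```bash
python3 - <<'E'
from h import *
for n in('top','side'): snap(n,n+'6')
a,_=load('top6');b,_=load('side6')
c=np.hstack([cv2.resize(a[165:255,245:345],(400,360),interpolation=cv2.INTER_CUBIC),cv2.resize(b[180:270,235:335],(400,360),interpolation=cv2.INTER_CUBIC)])
cv2.imwrite('pics/c14.png',c)
E
python3 plan.py .481 -.267 .15 -10.4
```

```text
t 23.95 tcp [ 0.5689 -0.1858  0.1954] psi 82.83 gap 0.0566 F [-0.05  0.4   0.41] T [-0.01 -0.02 -0.01]
turn rotvec deg [ 3.000e-02 -3.000e-02  9.323e+01]  shift AFTER turn (tool xyz mm) [-95.7 -71.8  45.4]
```

View pics/c14.png

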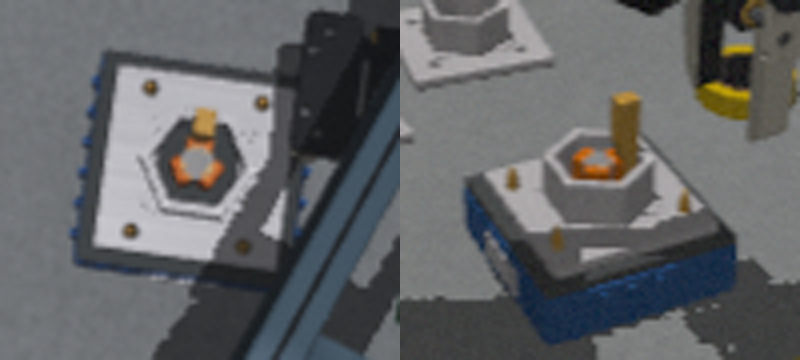

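Key 0 stands upright in gap 0, at (205,120) in the top crop and (625,130) in the side crop. Next is key 1.

jog_arm(
  targets="80 0 0 0 0 0 8.5;80 0 0 0 0 0 8.5;80 0 0 0 0 0 8.5;80 0 0 0 0 0 8.5;80 0 0 0 0 0 8.5;80 0 0 0 0 0 8.5;80 0 0 0 0 0 8.5;80 0 0 0 0 0 8.5;80 0 0 0 0 0 8.5;80 0 0 0 0 0 8.5;80 0 0 0 0 0 8.2;80 -20 -16 0 0 0 0;80 -30 -24 10 0 0 0;80 -30 -20 20 0 0 0;80 -15.7 -11.8 15 0 0 0;80 0 0 0 0 0 0;80 0 0 0 0 0 0",
)

```text
time_s: 25.65
tcp_pos: [0.4818, -0.2661, 0.1506]
ee_rot: [0.768, 0.641, 0.0, -0.0]
wrist_force: [-0.5, 0.3, 0.4]
finger_gap: 0.0637
```

```bash
python3 plan.py .481 -.267 .044 -10.4
```

```text
t 25.65 tcp [ 0.4818 -0.2661  0.1506] psi -10.29 gap 0.0637 F [-0.45  0.31  0.38] T [-0.1   0.07 -0.02]
turn rotvec deg [ 0.01 -0.04  0.11]  shift AFTER turn (tool xyz mm) [ -1.   -0.6 106.6]
```

jog_arm(
  targets="80 -1 -0.5 10 0 0 0.1;80 0 0 25 0 0 0;80 0 0 30 0 0 0;80 0 0 20 0 0 0;80 0 0 15 0 0 0;80 0 0 6 0 0 0;80 0 0 0 0 0 0;80 0 0 0 0 0 0",
)

```text
time_s: 26.45
tcp_pos: [0.4814, -0.2681, 0.0449]
ee_rot: [0.768, 0.64, 0.0, 0.001]
wrist_force: [1.1, -0.5, 0.4]
finger_gap: 0.0638
```

```bash
python3 plan.py .481 -.267 .044 -10.4
```

```text
t 26.45 tcp [ 0.4814 -0.2681  0.0449] psi -10.35 gap 0.0638 F [ 1.13 -0.53  0.38] T [-0.1   0.07  0.01]
turn rotvec deg [0.07 0.03 0.05]  shift AFTER turn (tool xyz mm) [ 1.  -0.6  0.9]
```

jog_arm(
  targets="80 1 -0.5 1 0 0 0;120 0 0 0 0 0 0;160 0 0 0 0 0 0;190 0 0 0 0 0 0;255 0 0 0 0 0 0;255 0 0 0 0 0 0;255 0 0 0 0 0 0;255 0 0 0 0 0 0;255 0 0 0 0 0 0",
)

```text
time_s: 27.35
tcp_pos: [0.4804, -0.2671, 0.0432]
ee_rot: [0.768, 0.64, 0.0, 0.0]
wrist_force: [0.7, -0.3, -0.3]
finger_gap: 0.0118
```

```bash
python3 plan.py .481 -.267 .044 -10.4
```

```text
t 27.35 tcp [ 0.4804 -0.2671  0.0432] psi -10.4 gap 0.0118 F [ 0.73 -0.29 -0.33] T [-0.11 -0.02  0.  ]
turn rotvec deg [ 0.02  0.   -0.  ]  shift AFTER turn (tool xyz mm) [ 0.2  0.5 -0.8]
```

jog_arm(
  targets="255 0 0 -5 0 0 0;255 0 0 -10 0 0 0;255 0 0 -20 0 0 0;255 0 0 -30 0 0 0;255 0 0 -30 0 0 0;255 0 0 -20 0 0 0;255 0 0 -10 0 0 6.85;255 0 0 0 0 0 8;255 0 0 0 0 0 8;255 0 0 0 0 0 4;255 0 0 0 0 0 0;255 0 0 0 0 0 0",
)

```text
time_s: 28.55
tcp_pos: [0.48, -0.267, 0.1687]
ee_rot: [0.895, 0.445, -0.0, 0.0]
wrist_force: [0.2, -0.4, -0.4]
finger_gap: 0.0117
```

```bash
python3 plan.py .5536 -.0691 .168 -37.25
```

```text
t 28.55 tcp [ 0.48   -0.267   0.1687] psi -37.13 gap 0.0117 F [ 0.2  -0.36 -0.4 ] T [-0.02  0.12 -0.  ]
turn rotvec deg [-0.    0.01  0.12]  shift AFTER turn (tool xyz mm) [202.  -61.2   0.7]
```

jog_arm(
  targets="255 15 -5 0 0 0 0;255 35 -11 0 0 0 0;255 40 -12 0 0 0 0;255 40 -12 0 0 0 0;255 35 -11 0 0 0 0;255 25 -7 0 0 0 0;255 12 -3.2 0 0 0 0.1;255 0 0 0 0 0 0;255 0 0 0 0 0 0",
)

```text
time_s: 29.45
tcp_pos: [0.5535, -0.0695, 0.1682]
ee_rot: [0.896, 0.444, -0.0, 0.0]
wrist_force: [0.1, 0.4, -0.6]
finger_gap: 0.0117
```

```bash
python3 plan.py .5536 -.0691 .126 -37.25
```

```text
t 29.45 tcp [ 0.5535 -0.0695  0.1682] psi -37.3 gap 0.0117 F [ 0.14  0.44 -0.63] T [-0.12  0.11  0.02]
turn rotvec deg [-0.01  0.04 -0.05]  shift AFTER turn (tool xyz mm) [ 0.4 -0.2 42.2]
```

jog_arm(
  targets="255 0.3 0 15 0 0 0;255 0 0 15 0 0 0;255 0 0 8 0 0 0;255 0 0 3 0 0 0;255 0 0 0 0 0 0",
)

```text
time_s: 29.95
tcp_pos: [0.5537, -0.0697, 0.1271]
ee_rot: [0.897, 0.443, -0.0, -0.0]
wrist_force: [0.3, 0.3, -0.7]
finger_gap: 0.0119
```

```bash
python3 plan.py .5536 -.0691 .110 -37.25; python3 - <<'E'
from ov import *
snap('side','side7'); s=get_state(); M=R.from_quat(s['ee_rot']).as_matrix(); psi=np.degrees(np.arctan2(M[1,1],M[0,1]))
overlay('side7','side','pics/c15.png',s['tcp_pos'],psi,tipoff=.0352,u0=240,v0=165)
E
```

```text
t 29.95 tcp [ 0.5537 -0.0697  0.1271] psi -37.41 gap 0.0119 F [ 0.32  0.34 -0.69] T [-0.07  0.11  0.02]
turn rotvec deg [-0.03  0.02 -0.16]  shift AFTER turn (tool xyz mm) [ 0.4 -0.5 17.1]
```

View pics/c15.png

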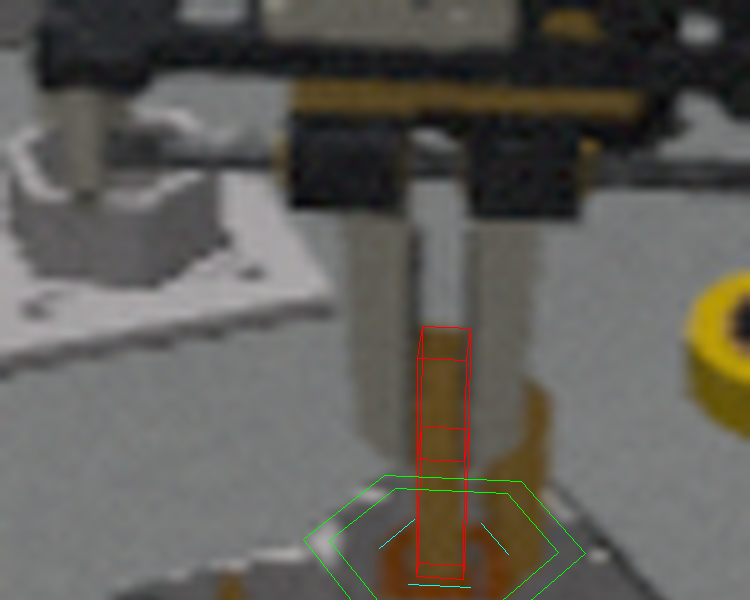

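jog_arm(
  targets="255 0.3 -0.3 3 0 0 0;255 0 0 3 0 0 0;255 0 0 3 0 0 0;255 0 0 2 0 0 0;255 0 0 2 0 0 0;255 0 0 0 0 0 0",
)

```text
time_s: 30.6
tcp_pos: [0.5537, -0.0684, 0.1139]
ee_rot: [0.896, 0.444, -0.0, -0.0]
wrist_force: [0.6, -0.3, -0.4]
finger_gap: 0.0121
```

jog_arm(
  targets="255 0 0 2 0 0 0;255 0 0 2 0 0 0;255 0 0 2 0 0 0;255 0 0 0 0 0 0",
)

```text
time_s: 31.0
tcp_pos: [0.5537, -0.0685, 0.1079]
ee_rot: [0.896, 0.443, -0.0, -0.0]
wrist_force: [0.9, -0.9, -0.4]
finger_gap: 0.0117
```

```bash
python3 plan.py .5527 -.0703 .096 -37.25
```

```text
t 31.0 tcp [ 0.5537 -0.0685  0.1079] psi -37.35 gap 0.0117 F [ 0.94 -0.91 -0.36] T [-0.06  0.15 -0.03]
turn rotvec deg [-0.03  0.01 -0.1 ]  shift AFTER turn (tool xyz mm) [-2.   0.3 11.9]
```

jog_arm(
  targets="255 -0.5 0.2 0 0 0 0;255 -0.5 0 0 0 0 0;255 -0.3 0 0 0 0 0;255 0 0 0 0 0 0",
)

```text
time_s: 31.4
tcp_pos: [0.5533, -0.0698, 0.1084]
ee_rot: [0.896, 0.443, 0.0, 0.0]
wrist_force: [0.3, -0.3, -0.5]
finger_gap: 0.0121
```

jog_arm(
  targets="255 -0.4 0 0 0 0 0;255 0 0 0 0 0 0",
)

```text
time_s: 31.6
tcp_pos: [0.553, -0.0701, 0.1083]
ee_rot: [0.896, 0.443, 0.0, 0.0]
wrist_force: [0.7, 0.0, -0.4]
finger_gap: 0.0119
```

jog_arm(
  targets="255 -0.4 0 0 0 0 0;255 0 0 0 0 0 0",
)

```text
time_s: 31.8
tcp_pos: [0.5528, -0.0703, 0.1082]
ee_rot: [0.896, 0.443, -0.0, -0.0]
wrist_force: [-0.1, 0.0, -1.5]
finger_gap: 0.0117
```

jog_arm(
  targets="255 -0.3 0 1.5 0 0 0;255 0 0 1.5 0 0 0;255 0 0 1.5 0 0 0;255 0 0 1.5 0 0 0;255 0 0 1 0 0 0;255 0 0 1 0 0 0;255 0 0 1 0 0 0;255 0 0 0 0 0 0",
)

```text
time_s: 32.6
tcp_pos: [0.5527, -0.0705, 0.0991]
ee_rot: [0.896, 0.443, 0.0, -0.0]
wrist_force: [2.1, 1.9, -1.9]
finger_gap: 0.0119
```

jog_arm(
  targets="255 0 0 1 0 0 0;255 0 0 1 0 0 0;255 0 0 0 0 0 0",
)

```text
time_s: 32.9
tcp_pos: [0.5527, -0.0705, 0.0972]
ee_rot: [0.896, 0.443, 0.0, -0.0]
wrist_force: [2.0, 1.2, -0.9]
finger_gap: 0.0119
```

jog_arm(
  targets="255 0 0 0.7 0 0 0;255 0 0 0.3 0 0 0;255 0 0 0 0 0 0",
)

```text
time_s: 33.2
tcp_pos: [0.5528, -0.0705, 0.0963]
ee_rot: [0.896, 0.443, 0.0, 0.0]
wrist_force: [1.3, 2.0, 0.3]
finger_gap: 0.0123
```

jog_arm(
  targets="255 0 0 0.5 0 0 0;255 0 0 0.3 0 0 0;255 0 0 0 0 0 0",
)

```text
time_s: 33.5
tcp_pos: [0.5528, -0.0706, 0.0956]
ee_rot: [0.896, 0.443, 0.0, 0.0]
wrist_force: [0.5, 1.8, 2.4]
finger_gap: 0.0118
```

jog_arm(
  targets="255 0 0 0.4 0 0 0;255 0 0 0.2 0 0 0;255 0 0 0 0 0 0",
)

```text
time_s: 33.8
tcp_pos: [0.5528, -0.0707, 0.095]
ee_rot: [0.896, 0.443, 0.0, 0.0]
wrist_force: [1.5, 1.9, 3.5]
finger_gap: 0.0121
```

Bound at about 4 N. Releasing and retreating towards +x, clear of both keys.

jog_arm(
  targets="200 0 0 0 0 0 0;160 0 0 0 0 0 0;160 0 0 0 0 0 0;160 0 0 0 0 0 0;160 0 0 -5 0 0 0;160 0 0 -15 0 0 0;160 0 0 -30 0 0 0;160 0 0 -30 0 0 0;160 0 0 -30 0 0 0;160 0 0 -30 0 0 0;160 0 0 -20 0 0 0;160 -40 0 0 0 0 0;100 -40 0 0 0 0 0;100 -40 0 0 0 0 0;100 -20 0 0 0 0 0;100 0 0 0 0 0 0",
)

```text
time_s: 35.4
tcp_pos: [0.4663, -0.1838, 0.2554]
ee_rot: [0.897, 0.442, -0.0, 0.0]
wrist_force: [0.2, -0.4, 0.4]
finger_gap: 0.0555
```

```bash
python3 - <<'E'
from h import *
for n in('top','side'): snap(n,n+'8')
a,_=load('top8');b,_=load('side8')
c=np.hstack([cv2.resize(a[150:255,245:405],(400,262),interpolation=cv2.INTER_CUBIC),cv2.resize(b[180:285,235:395],(400,262),interpolation=cv2.INTER_CUBIC)])
cv2.imwrite('pics/c16.png',c); cv2.imwrite('pics/c17.png',b)
E
python3 plan.py
```

```text
t 35.5 tcp [ 0.4678 -0.1819  0.2552] psi -37.43 tilt 0.04 gap 0.0565 F [-0.21  0.02 -0.61] T [-0.01  0.09 -0.02] j [-0.59  0.15  1.59  0.    1.41  0.06]
```

View pics/c16.png

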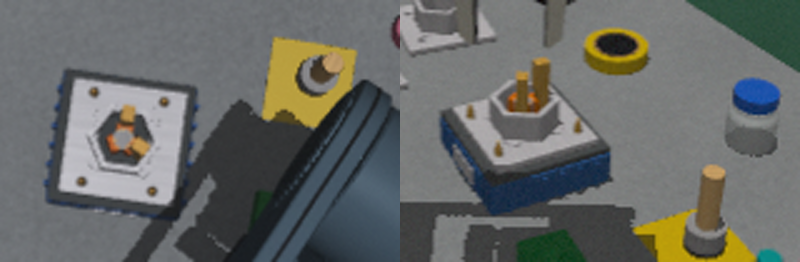

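View pics/c17.png

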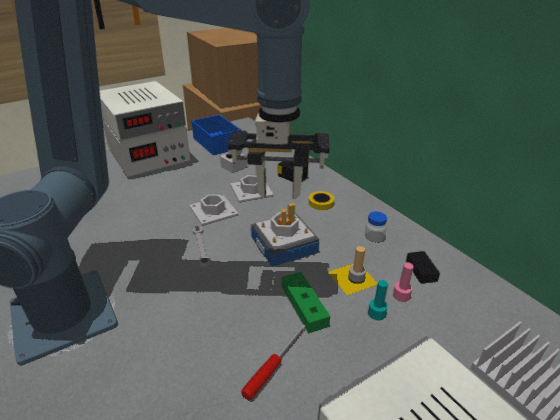

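Both keys stand upright in gaps 0 and 2, the rack is empty, and the drift is still on its mat at side (358,265) in natural steel and wood. The turquoise copy is at (378,300) and the pink one at (403,282); neither is the drift. Next I'll measure the drift and the mat.

```bash
python3 - <<'E'
from h import *
for tag in('top2','side2','side8','top8'):
    n=tag[:-1]; im,d=load(tag); m=camera_model(n); C=cloud(m,d)
    hs=cv2.cvtColor(im,cv2.COLOR_BGR2HSV)
    # intersect yellow pixels with z=0
    Y=(hs[...,0]>20)&(hs[...,0]<32)&(hs[...,1]>150)&(abs(C[...,0]-.625)<.08)&(abs(C[...,1]+.255)<.08)
    P=C[Y&(abs(C[...,2])<.01)]; r=cv2.minAreaRect(P[:,:2].astype(np.float32)*1000)
    print(tag,'mat',len(P),np.round(r[0],1),np.round(r[1],1),round(r[2],1))
    M=(abs(C[...,0]-.64)<.05)&(abs(C[...,1]+.26)<.05)
    for z0,z1 in((.087,.1),(.045,.08),(.022,.033)):
        k=M&(C[...,2]>z0)&(C[...,2]<z1); P=C[k]
        if len(P)<5: continue
        # circle fit (algebraic) radius known
        rad=.011 if z0>.03 else .020
        print('  z',z0,len(P),'mean',P.mean(0).round(4),'range',P[:,:2].min(0).round(4),P[:,:2].max(0).round(4))
E
cat > drf.py <<'E'
from fit import *
def cyl(r,z0,z1,n=24):
    a=np.linspace(0,2*np.pi,n,endpoint=False); return np.r_[np.c_[r*np.cos(a),r*np.sin(a),np.full(n,z0)],np.c_[r*np.cos(a),r*np.sin(a),np.full(n,z1)]]
def drift(tag,g=(.641,-.262),zoff=0):
    nm='top' if tag.startswith('top') else 'side'
    im,_=load(tag); m=camera_model(nm)
    # handle only by brown hue: silhouette of handle above base
    c=proj(m,[[g[0],g[1],.06+zoff]])[0]; w=22; u0,v0=np.round(c).astype(int)-w; off=np.array([u0,v0])
    b=im[v0:v0+2*w,u0:u0+2*w]; h=cv2.cvtColor(b,cv2.COLOR_BGR2HSV)
    t=((h[...,0]>5)&(h[...,0]<20)&(h[...,1]>40)&(h[...,1]<190)).astype(np.uint8)
    n,l,s,_=cv2.connectedComponentsWithStats(t); k=1+s[1:,4].argmax(); t=(l==k).astype(float)
    r=fit(m,t,off,[cyl(.011,.028+zoff,.094+zoff)],(g[0],g[1],0),sig=.4)
    print(tag,'drift',np.round(r[:2],4),'cost',round(r[3],1),'npx',t.sum())
if __name__=='__main__':
    for t in('top2','side2','side8'): drift(t)
E
python3 drf.py
```

```text
top2 mat 807 [ 635.6 -255.4] [88.6 88.3] 81.9
  z 0.087 64 mean [ 0.6412 -0.26    0.0931] range [ 0.6309 -0.2716] [ 0.6515 -0.2492]
  z 0.045 29 mean [ 0.6354 -0.2549  0.0622] range [ 0.6302 -0.2677] [ 0.6447 -0.2493]
  z 0.022 106 mean [ 0.6378 -0.2568  0.0271] range [ 0.6216 -0.2799] [ 0.6612 -0.2406]
side2 mat 623 [ 637.4 -254.4] [90.1 92.6] 80.2
  z 0.087 65 mean [ 0.6406 -0.2629  0.0928] range [ 0.6314 -0.2713] [ 0.6537 -0.2522]
  z 0.045 105 mean [ 0.6373 -0.2662  0.0625] range [ 0.631  -0.2726] [ 0.6511 -0.2534]
  z 0.022 120 mean [ 0.6378 -0.2666  0.0276] range [ 0.6228 -0.2824] [ 0.6619 -0.2409]
side8 mat 620 [ 636.8 -254.8] [90.9 90.8] 82.2
  z 0.087 62 mean [ 0.6412 -0.2627  0.0929] range [ 0.6307 -0.2727] [ 0.6526 -0.2514]
  z 0.045 106 mean [ 0.6375 -0.2662  0.062 ] range [ 0.6315 -0.2731] [ 0.6522 -0.2527]
  z 0.022 122 mean [ 0.6376 -0.2668  0.0278] range [ 0.621  -0.2809] [ 0.6619 -0.2408]
top8 mat 713 [ 636. -255.] [88.2 88.6] 82.0
  z 0.087 63 mean [ 0.6413 -0.2605  0.0925] range [ 0.6306 -0.2714] [ 0.652  -0.2505]
  z 0.045 29 mean [ 0.6359 -0.2547  0.0625] range [ 0.631  -0.2668] [ 0.6461 -0.2493]
  z 0.022 106 mean [ 0.6379 -0.2564  0.0277] range [ 0.6215 -0.2804] [ 0.6607 -0.2405]
top2 drift [ 0.6415 -0.2598] cost 7.8 npx 109.0
side2 drift [ 0.6446 -0.2597] cost 9.2 npx 242.0
side8 drift [ 0.6438 -0.2602] cost 12.9 npx 236.0
```

```bash
python3 plan.py .6415 -.2602 .20 0; python3 - <<'E'
from h import *
im,d=load('top2'); m=camera_model('top'); C=cloud(m,d)
for u,v in((418,152),(413,160),(424,187),(416,193)): print(C[v,u].round(3))
E
```

```text
t 35.5 tcp [ 0.4678 -0.1819  0.2552] psi -37.43 gap 0.0565 F [-0.21  0.02 -0.61] T [-0.01  0.09 -0.02]
turn rotvec deg [ 4.000e-02 -2.000e-02 -3.743e+01]  shift AFTER turn (tool xyz mm) [-78.3 173.7  55.2]
[ 0.701 -0.362  0.092]
[ 0.685 -0.355  0.072]
[ 0.613 -0.376  0.092]
[ 0.6   -0.361  0.073]
```

jog_arm(
  targets="80 0 0 0 0 0 -7.5;80 0 0 0 0 0 -7.5;80 0 0 0 0 0 -7.5;80 0 0 0 0 0 -7.5;80 0 0 0 0 0 -7.4;80 -10 25 0 0 0 0;80 -20 40 0 0 0 0;80 -20 45 10 0 0 0;80 -18 40 20 0 0 0;80 -10.3 23.7 25 0 0 0;80 0 0 0 0 0 0;80 0 0 0 0 0 0",
)

```text
time_s: 36.7
tcp_pos: [0.6415, -0.2582, 0.1983]
ee_rot: [0.706, 0.708, -0.0, -0.002]
wrist_force: [-0.8, 0.7, -0.1]
finger_gap: 0.0635
```

```bash
python3 plan.py .6415 -.2602 .12 0; python3 - <<'E'
from h import *
snap('side','side9'); b,_=load('side9')
cv2.imwrite('pics/c18.png',cv2.resize(b[150:320,290:460],(600,600),interpolation=cv2.INTER_CUBIC))
E
sed -i "s/for t in.*/import sys; [drift(t) for t in sys.argv[1:]]/" drf.py; python3 drf.py side9
```

```text
t 36.7 tcp [ 0.6415 -0.2582  0.1983] psi 0.15 gap 0.0635 F [-0.78  0.7  -0.13] T [-0.08  0.08 -0.02]
turn rotvec deg [-0.16 -0.11  0.15]  shift AFTER turn (tool xyz mm) [-2.   0.  78.3]
side9 drift [ 0.6435 -0.2606] cost 16.4 npx 234.0
```

View pics/c18.png

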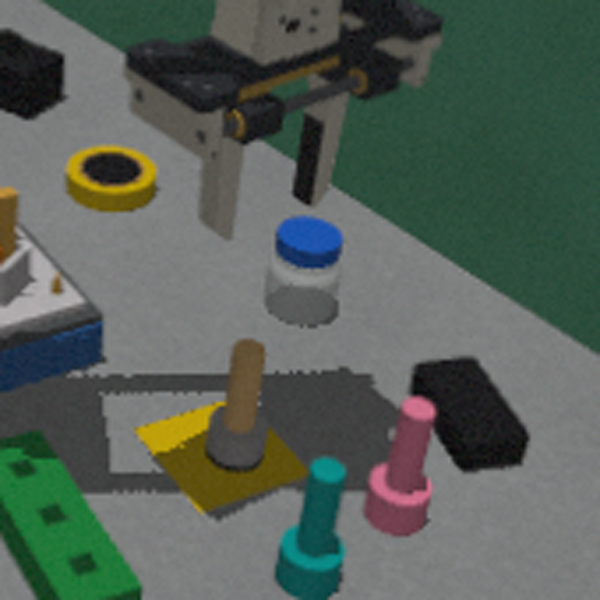

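jog_arm(
  targets="80 -1.5 0.5 20 0 0 0;80 0 0 30 0 0 0;80 0 0 40 0 0 0;80 0 0 30 0 0 0;80 0 0 20 0 0 0;80 0 0 12 0 0 0;80 0 0 4 0 0 0;80 0 0 0 0 0 0;80 0 0 0 0 0 0",
)

```text
time_s: 37.65
tcp_pos: [0.6427, -0.2618, 0.0459]
ee_rot: [0.707, 0.707, 0.0, 0.001]
wrist_force: [0.2, 0.1, -0.2]
finger_gap: 0.0637
```

```bash
python3 plan.py .642 -.2603 .042 0
```

```text
t 37.65 tcp [ 0.6427 -0.2618  0.0459] psi 0.06 gap 0.0637 F [ 0.25  0.13 -0.16] T [-0.09  0.08 -0.04]
turn rotvec deg [0.15 0.09 0.06]  shift AFTER turn (tool xyz mm) [ 1.5 -0.7  3.9]
```

jog_arm(
  targets="80 1 -0.5 2 0 0 0;80 0 0 0 0 0 0;140 0 0 0 0 0 0;170 0 0 0 0 0 0;255 0 0 0 0 0 0;255 0 0 0 0 0 0;255 0 0 0 0 0 0;255 0 0 0 0 0 0;255 0 0 0 0 0 0",
)

```text
time_s: 38.55
tcp_pos: [0.6415, -0.2605, 0.042]
ee_rot: [0.707, 0.707, 0.0, 0.0]
wrist_force: [1.7, -0.4, -0.6]
finger_gap: 0.0216
```

```bash
python3 plan.py .642 -.2603 .042 0
```

```text
t 38.55 tcp [ 0.6415 -0.2605  0.042 ] psi 0.05 gap 0.0216 F [ 1.67 -0.44 -0.63] T [-0.11 -0.11  0.05]
turn rotvec deg [0.02 0.01 0.05]  shift AFTER turn (tool xyz mm) [ 0.2  0.5 -0. ]
```

jog_arm(
  targets="255 0 0 -5 0 0 0;255 0 0 -10 0 0 0;255 0 0 -20 0 0 0;255 0 0 -30 0 0 0;255 0 0 -30 0 0 0;255 0 0 -30 0 0 0;255 0 0 -25 0 0 0;255 0 0 -15 0 0 0;255 0 0 0 0 0 0;255 0 0 0 0 0 0",
)

```text
time_s: 39.55
tcp_pos: [0.641, -0.2603, 0.207]
ee_rot: [0.707, 0.707, -0.0, 0.0]
wrist_force: [-0.3, -0.9, -3.2]
finger_gap: 0.0217
```

```bash
python3 plan.py .587 -.0572 .207 0
```

```text
t 39.55 tcp [ 0.641  -0.2603  0.207 ] psi 0.05 gap 0.0217 F [-0.31 -0.85 -3.25] T [-0.06  0.08  0.03]
turn rotvec deg [0.   0.01 0.05]  shift AFTER turn (tool xyz mm) [203.1 -54.   -0. ]
```

jog_arm(
  targets="255 10 -3 0 0 0 0;255 25 -7 0 0 0 0;255 35 -9 0 0 0 0;255 35 -9 0 0 0 0;255 35 -9 0 0 0 0;255 30 -8 0 0 0 0;255 20 -6 0 0 0 0;255 13 -3 0 0 0 0;255 0 0 0 0 0 0;255 0 0 0 0 0 0",
)

```text
time_s: 40.55
tcp_pos: [0.5874, -0.0581, 0.2068]
ee_rot: [0.707, 0.707, -0.0, 0.0]
wrist_force: [-0.3, 0.1, -1.5]
finger_gap: 0.0216
```

```bash
python3 plan.py .587 -.0572 .18 0; python3 - <<'E'
from h import *
snap('side','side10'); b,_=load('side10')
cv2.imwrite('pics/c19.png',cv2.resize(b[140:270,235:365],(600,600),interpolation=cv2.INTER_CUBIC))
E
```

```text
t 40.55 tcp [ 0.5874 -0.0581  0.2068] psi 0.06 gap 0.0216 F [-0.3   0.07 -1.5 ] T [-0.07  0.07  0.04]
turn rotvec deg [0.01 0.04 0.06]  shift AFTER turn (tool xyz mm) [ 0.9 -0.4 26.8]
```

View pics/c19.png

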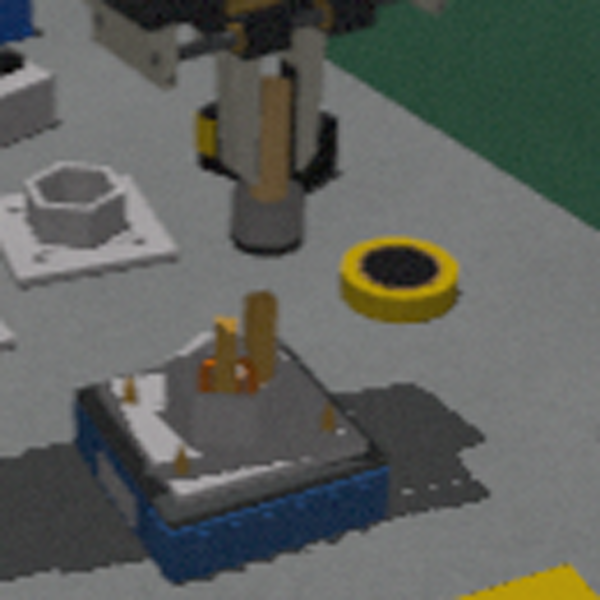

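jog_arm(
  targets="255 0.8 0 10 0 0 0;255 0 0 12 0 0 0;255 0 0 8 0 0 0;255 0 0 3 0 0 0;255 0 0 1 0 0 0;255 0 0 0 0 0 0",
)

```text
time_s: 41.2
tcp_pos: [0.5872, -0.0567, 0.1728]
ee_rot: [0.707, 0.707, -0.0, -0.0]
wrist_force: [0.2, -0.1, -1.6]
finger_gap: 0.022
```

jog_arm(
  targets="255 0 0 1 0 0 0;255 0 0 1 0 0 0;255 0 0 1 0 0 0;255 0 0 1 0 0 0",
)

```text
time_s: 41.6
tcp_pos: [0.5871, -0.0566, 0.169]
ee_rot: [0.707, 0.707, 0.0, 0.0]
wrist_force: [-0.7, 0.5, -3.3]
finger_gap: 0.0215
```

jog_arm(
  targets="255 0 0 1 0 0 0;255 0 0 1 0 0 0;255 0 0 0 0 0 0",
)

```text
time_s: 41.9
tcp_pos: [0.5871, -0.0567, 0.1671]
ee_rot: [0.707, 0.707, 0.0, 0.0]
wrist_force: [-0.0, -1.2, -1.1]
finger_gap: 0.0216
```

jog_arm(
  targets="255 0 0 1 0 0 0;255 0 0 1 0 0 0;255 0 0 0 0 0 0",
)

```text
time_s: 42.2
tcp_pos: [0.5871, -0.0567, 0.1651]
ee_rot: [0.707, 0.707, 0.0, 0.0]
wrist_force: [-0.7, 0.1, 1.6]
finger_gap: 0.0214
```

jog_arm(
  targets="255 0 0 1 0 0 0;255 0 0 0 0 0 0",
)

```text
time_s: 42.4
tcp_pos: [0.5871, -0.0567, 0.164]
ee_rot: [0.707, 0.707, 0.0, 0.0]
wrist_force: [-1.1, 0.3, 2.8]
finger_gap: 0.0218
```

jog_arm(
  targets="255 0 0 1 0 0 0;255 0 0 0 0 0 0",
)

```text
time_s: 42.6
tcp_pos: [0.5871, -0.0567, 0.163]
ee_rot: [0.707, 0.707, 0.0, 0.0]
wrist_force: [-0.7, 0.0, 3.2]
finger_gap: 0.0215
```

jog_arm(
  targets="255 0 0 1 0 0 0;255 0 0 1 0 0 0;255 0 0 0 0 0 0",
)

```text
time_s: 42.9
tcp_pos: [0.5871, -0.0567, 0.1609]
ee_rot: [0.707, 0.707, 0.0, 0.0]
wrist_force: [0.4, 0.3, 2.6]
finger_gap: 0.0217
```

jog_arm(
  targets="255 0 0 1 0 0 0;255 0 0 0 0 0 0",
)

```text
time_s: 43.1
tcp_pos: [0.5871, -0.0567, 0.1599]
ee_rot: [0.707, 0.707, 0.0, 0.0]
wrist_force: [-1.3, 0.5, 3.8]
finger_gap: 0.022
```

jog_arm(
  targets="255 0 0 1 0 0 0;255 0 0 0 0 0 0",
)

```text
time_s: 43.3
tcp_pos: [0.5872, -0.0567, 0.159]
ee_rot: [0.707, 0.707, 0.0, 0.0]
wrist_force: [-1.5, 0.6, 4.5]
finger_gap: 0.0218
```

```bash
python3 - <<'E'
from h import *
snap('side','side11'); b,_=load('side11')
cv2.imwrite('pics/c20.png',cv2.resize(b[150:250,245:345],(600,600),interpolation=cv2.INTER_CUBIC))
E
```

```text
(no output)
```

View pics/c20.png

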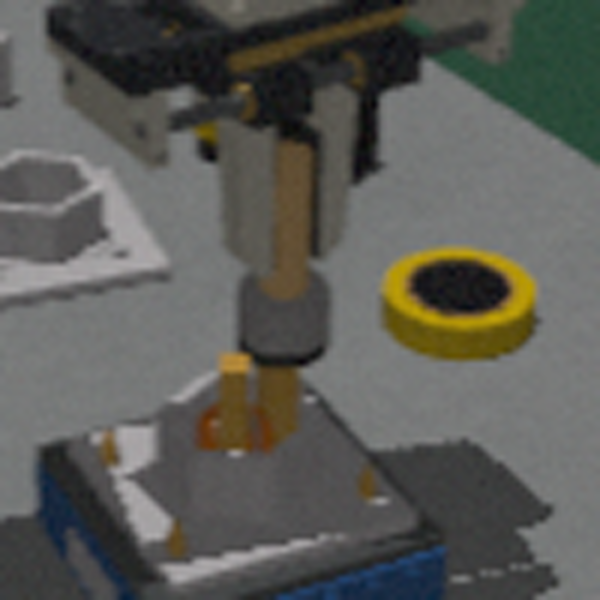

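jog_arm(
  targets="255 0 0 1 0 0 0;255 0 0 0 0 0 0",
)

```text
time_s: 43.55
tcp_pos: [0.5872, -0.0567, 0.1582]
ee_rot: [0.707, 0.707, 0.0, 0.0]
wrist_force: [-0.5, 0.1, 4.9]
finger_gap: 0.0213
```

jog_arm(
  targets="255 0 0 1 0 0 0;255 0 0 0 0 0 0",
)

```text
time_s: 43.75
tcp_pos: [0.5873, -0.0567, 0.1573]
ee_rot: [0.707, 0.707, 0.0, 0.0]
wrist_force: [-1.0, -0.5, 6.6]
finger_gap: 0.0217
```

jog_arm(
  targets="255 0 0 1 0 0 0;255 0 0 0 0 0 0",
)

```text
time_s: 43.95
tcp_pos: [0.5874, -0.0568, 0.1565]
ee_rot: [0.707, 0.707, 0.0, 0.0]
wrist_force: [-1.4, 0.0, 6.8]
finger_gap: 0.0216
```

jog_arm(
  targets="255 0 0 1 0 0 0;255 0 0 0 0 0 0",
)

```text
time_s: 44.15
tcp_pos: [0.5875, -0.0568, 0.1557]
ee_rot: [0.707, 0.707, 0.0, 0.001]
wrist_force: [-2.0, 1.1, 8.1]
finger_gap: 0.0215
```

jog_arm(
  targets="255 0 0 1 0 0 0;255 0 0 0 0 0 0",
)

```text
time_s: 44.35
tcp_pos: [0.5875, -0.0568, 0.1548]
ee_rot: [0.707, 0.707, 0.0, 0.001]
wrist_force: [-1.9, -0.3, 8.4]
finger_gap: 0.0218
```

jog_arm(
  targets="255 0 0 1 0 0 0;255 0 0 0 0 0 0",
)

```text
time_s: 44.55
tcp_pos: [0.5874, -0.0567, 0.1531]
ee_rot: [0.707, 0.707, 0.0, 0.0]
wrist_force: [0.1, -0.4, 4.3]
finger_gap: 0.0218
```

```bash
python3 - <<'E'
from h import *
snap('side','side12'); b,_=load('side12')
cv2.imwrite('pics/c21.png',cv2.resize(b[150:250,245:345],(600,600),interpolation=cv2.INTER_CUBIC))
E
```

```text
(no output)
```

View pics/c21.png

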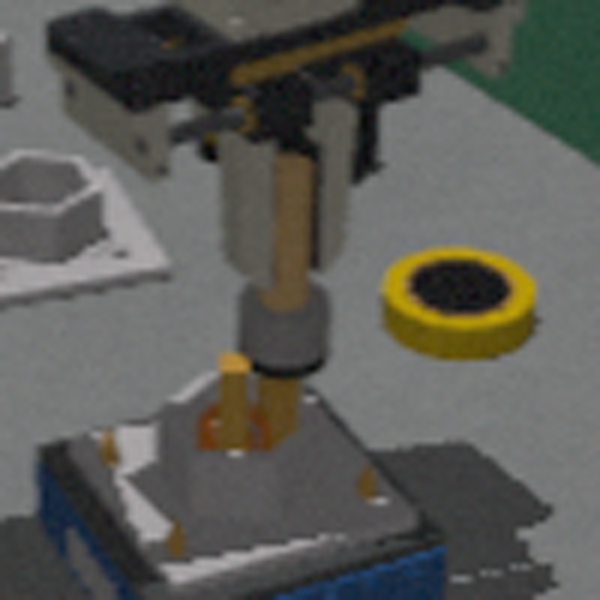

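jog_arm(
  targets="255 0 0 -3 0 0 0;255 0 0 -10 0 0 0;255 0 0 -20 0 0 0;255 0 0 -20 0 0 0;255 -40 0 0 0 0 0;255 -40 0 0 0 0 0;255 -40 0 0 0 0 0;255 -20 0 0 0 0 0;255 0 0 0 0 0 0",
)

```text
time_s: 45.5
tcp_pos: [0.5868, -0.1994, 0.2054]
ee_rot: [0.708, 0.706, -0.0, -0.0]
wrist_force: [-0.1, 0.5, -1.7]
finger_gap: 0.0219
```

```bash
python3 plan.py; cat > look.py <<'E'
from ov import *
import sys
tag=sys.argv[1]
for n in('top','side'): snap(n,n+tag)
a,d=load('top'+tag);b,e=load('side'+tag)
c=np.hstack([cv2.resize(a[170:245,255:330],(400,400),interpolation=cv2.INTER_CUBIC),cv2.resize(b[180:255,245:320],(400,400),interpolation=cv2.INTER_CUBIC)])
cv2.imwrite(f'pics/l{tag}.png',c)
for n,dd,im in(('top',d,a),('side',e,b)):
    C=cloud(camera_model(n),dd)
    for nm,(x,y) in (('key0',(.584,-.0568)),('key1',(.5537,-.0694))):
        M=(np.hypot(C[...,0]-x,C[...,1]-y)<.016)&(C[...,2]>.095)&(C[...,2]<.14)
        z=C[M]; 
        if len(z): 
            zt=np.percentile(z[:,2],90); t=z[z[:,2]>zt-.006]; print(n,nm,len(z),'top z med',np.median(t[:,2]).round(4),'max',z[:,2].max().round(4),'xy',t[:,:2].mean(0).round(4))
E
python3 look.py 13
```

```text
t 45.5 tcp [ 0.5868 -0.1994  0.2054] psi -0.15 tilt 0.05 gap 0.0219 F [-0.08  0.47 -1.73] T [-0.05  0.04  0.03] j [-0.51  0.39  1.38 -0.    1.37 -0.5 ]
top key0 36 top z med 0.1103 max 0.1155 xy [ 0.5833 -0.0561]
top key1 42 top z med 0.1255 max 0.1288 xy [ 0.5513 -0.0687]
side key0 60 top z med 0.111 max 0.1136 xy [ 0.583  -0.0574]
side key1 66 top z med 0.126 max 0.1279 xy [ 0.5506 -0.0715]
```

View pics/l13.png

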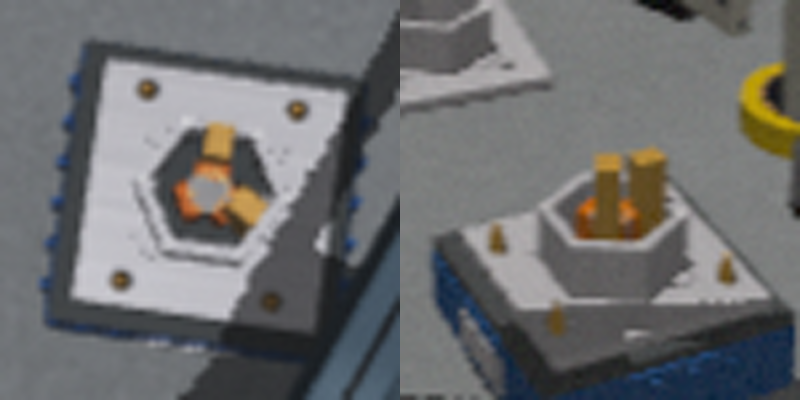

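```bash
cat > kk.py <<'E'
from ov import *
import sys
tag=sys.argv[1]; z0=float(sys.argv[2]); z1=float(sys.argv[3]); r0=float(sys.argv[4]) if len(sys.argv)>4 else .020; r1=float(sys.argv[5]) if len(sys.argv)>5 else .020
L=(.5648,-.0541,-.1266)
outs=[]
for nm,(u0,v0,w) in(('top',(258,172,66)),('side',(255,185,66))):
    m=camera_model(nm); im,_=load(nm+tag); k=9
    big=cv2.resize(im[v0:v0+w,u0:u0+w],None,fx=k,fy=k,interpolation=cv2.INTER_CUBIC)
    def dr(P,col,cl=True):
        pp=((proj(m,P)-[u0,v0]+.5)*k).astype(int); cv2.polylines(big,[pp],cl,col,1)
    for a,zm,r in((0,z0,r0),(240,z1,r1)):
        phi=np.radians(a)+L[2]; x,y=L[0]+r*np.cos(phi),L[1]+r*np.sin(phi); th=phi+np.pi
        K=keyfull()
        for ring in K: rr=ring.copy(); rr[:,2]+=.045+zm-.033; dr(pose2(rr,x,y,th),(0,0,255))
        for c in range(4): rr=K[:,c].copy(); rr[:,2]+=.045+zm-.033; dr(pose2(rr,x,y,th),(0,0,255),False)
    for af in(.052,.064): dr(pose2(hexa(af,.085),*L),(0,255,0))
    for a in(0,120,240):
        b=np.radians(a); c,s=np.cos(b),np.sin(b); dr(pose2([[.015*c-.008*s*i,.015*s+.008*c*i,.083] for i in(-1,1)],*L),(255,255,0))
    outs.append(cv2.resize(big,(400,400)) if False else big[:594,:594])
o=np.hstack([cv2.resize(x,(400,400),interpolation=cv2.INTER_AREA) for x in outs]); cv2.imwrite(f'pics/kk{tag}.png',o)
E
python3 kk.py 13 .0327 .048
```

```text
(no output)
```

View pics/kk13.png

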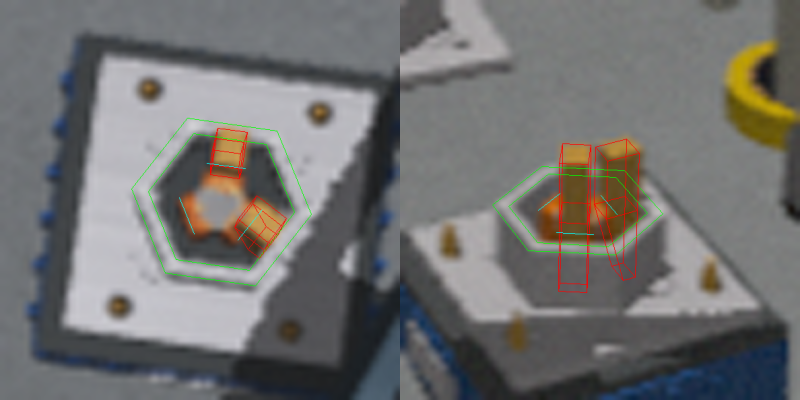

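Key 0 has gone in fully: its top is at about z 0.111, so its mid is about 33 mm above the plate. It is upright on the overlay in both views. Next I'll drive key 1, at (255,205) in the top crop, less deep.

```bash
python3 plan.py .5516 -.0714 .18 0
```

```text
t 45.6 tcp [ 0.5869 -0.1961  0.2055] psi -0.0 gap 0.0217 F [-0.2   0.29 -1.93] T [-0.05  0.12 -0.02]
turn rotvec deg [-0.05 -0.09 -0.  ]  shift AFTER turn (tool xyz mm) [124.7 -35.3  25.5]
```

jog_arm(
  targets="255 15 -4 0 0 0 0;255 30 -9 0 0 0 0;255 35 -10 0 0 0 0;255 25 -7 0 0 0 0;255 13 -4 0 0 0 0;255 6.5 -1.3 5 0 0 0;255 0 0 10 0 0 0;255 0 0 10 0 0 0;255 0 0 0 0 0 0;255 0 0 0 0 0 0",
)

```text
time_s: 46.6
tcp_pos: [0.5516, -0.073, 0.18]
ee_rot: [0.707, 0.707, -0.0, -0.001]
wrist_force: [0.2, -0.2, -2.5]
finger_gap: 0.0216
```

```bash
python3 plan.py .5516 -.0714 .168 0
```

```text
t 46.6 tcp [ 0.5516 -0.073   0.18  ] psi -0.02 gap 0.0216 F [ 0.15 -0.2  -2.52] T [-0.11  0.12  0.02]
turn rotvec deg [-0.09 -0.02 -0.02]  shift AFTER turn (tool xyz mm) [ 1.6 -0.  12. ]
```

jog_arm(
  targets="255 1 0 5 0 0 0;255 0 0 4 0 0 0;255 0 0 2 0 0 0;255 0 0 1 0 0 0;255 0 0 1 0 0 0;255 0 0 0 0 0 0",
)

```text
time_s: 47.2
tcp_pos: [0.5518, -0.0712, 0.1679]
ee_rot: [0.707, 0.707, 0.0, 0.0]
wrist_force: [0.7, 0.1, -2.2]
finger_gap: 0.0214
```

jog_arm(
  targets="255 0 0 1 0 0 0;255 0 0 1 0 0 0;255 0 0 0 0 0 0",
)

```text
time_s: 47.5
tcp_pos: [0.5522, -0.0712, 0.1663]
ee_rot: [0.707, 0.707, 0.0, 0.0]
wrist_force: [0.6, 1.0, 1.4]
finger_gap: 0.022
```

jog_arm(
  targets="255 0 0 1 0 0 0;255 0 0 1 0 0 0;255 0 0 0 0 0 0",
)

```text
time_s: 47.8
tcp_pos: [0.5521, -0.0713, 0.1642]
ee_rot: [0.707, 0.707, 0.0, 0.0]
wrist_force: [1.0, 1.1, 2.6]
finger_gap: 0.0213
```

jog_arm(
  targets="255 0 0 1 0 0 0;255 0 0 1 0 0 0;255 0 0 0 0 0 0",
)

```text
time_s: 48.1
tcp_pos: [0.552, -0.0713, 0.1621]
ee_rot: [0.707, 0.707, 0.0, 0.0]
wrist_force: [-0.4, 0.4, 4.9]
finger_gap: 0.0216
```

jog_arm(
  targets="255 0 0 1 0 0 0;255 0 0 1 0 0 0;255 0 0 0 0 0 0",
)

```text
time_s: 48.4
tcp_pos: [0.5521, -0.0713, 0.1602]
ee_rot: [0.707, 0.707, 0.0, 0.0]
wrist_force: [-0.0, 0.7, 4.6]
finger_gap: 0.0218
```

jog_arm(
  targets="255 0 0 1 0 0 0;255 0 0 0 0 0 0",
)

```text
time_s: 48.6
tcp_pos: [0.5522, -0.0713, 0.1594]
ee_rot: [0.707, 0.707, 0.0, 0.001]
wrist_force: [0.5, 0.7, 5.9]
finger_gap: 0.0215
```

jog_arm(
  targets="255 0 0 1 0 0 0;255 0 0 0 0 0 0",
)

```text
time_s: 48.8
tcp_pos: [0.5523, -0.0713, 0.1585]
ee_rot: [0.707, 0.707, 0.0, 0.001]
wrist_force: [0.3, 2.0, 6.6]
finger_gap: 0.0216
```

jog_arm(
  targets="255 0 0 1 0 0 0;255 0 0 0 0 0 0",
)

```text
time_s: 49.0
tcp_pos: [0.5523, -0.0714, 0.1577]
ee_rot: [0.707, 0.707, 0.0, 0.001]
wrist_force: [-0.3, 0.4, 6.7]
finger_gap: 0.0215
```

jog_arm(
  targets="255 0 0 1 0 0 0;255 0 0 0 0 0 0",
)

```text
time_s: 49.2
tcp_pos: [0.5524, -0.0714, 0.1568]
ee_rot: [0.707, 0.707, 0.0, 0.001]
wrist_force: [-0.0, -0.6, 7.4]
finger_gap: 0.0215
```

jog_arm(
  targets="255 0 0 1 0 0 0;255 0 0 0 0 0 0",
)

```text
time_s: 49.4
tcp_pos: [0.5525, -0.0715, 0.1559]
ee_rot: [0.707, 0.707, 0.0, 0.001]
wrist_force: [0.6, -0.0, 8.3]
finger_gap: 0.0214
```

jog_arm(
  targets="255 0 0 -2 0 0 0;255 0 0 -8 0 0 0;255 0 0 -20 0 0 0;255 0 0 -20 0 0 0;255 -40 0 0 0 0 0;255 -40 0 0 0 0 0;255 -40 0 0 0 0 0;255 -40 20 0 0 0 0;255 -20 30 0 0 0 0;255 0 30 0 0 0 0;255 0 0 0 0 0 0",
)

```text
time_s: 50.5
tcp_pos: [0.6338, -0.2518, 0.2028]
ee_rot: [0.707, 0.707, 0.0, -0.001]
wrist_force: [-0.8, 0.6, -2.0]
finger_gap: 0.0214
```

```bash
python3 plan.py .636 -.255 .207 0; python3 look.py 14;python3 kk.py 14 .0327 .0359
```

```text
t 50.5 tcp [ 0.6338 -0.2518  0.2028] psi 0.03 gap 0.0214 F [-0.82  0.57 -1.96] T [-0.02  0.05  0.01]
turn rotvec deg [-0.05 -0.09  0.02]  shift AFTER turn (tool xyz mm) [-3.2  2.2 -4.2]
top key0 35 top z med 0.1116 max 0.1147 xy [ 0.5832 -0.056 ]
top key1 37 top z med 0.114 max 0.1177 xy [ 0.5525 -0.0689]
side key0 57 top z med 0.1111 max 0.1146 xy [ 0.5825 -0.0576]
side key1 46 top z med 0.1148 max 0.1162 xy [ 0.5511 -0.0715]
```

View pics/l14.png

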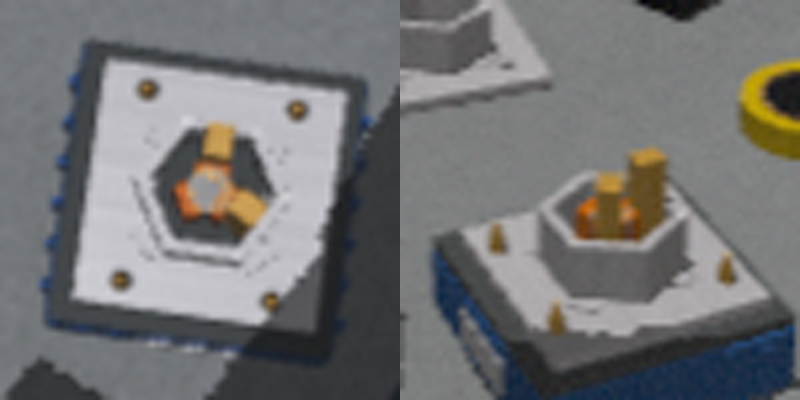

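View pics/kk14.png

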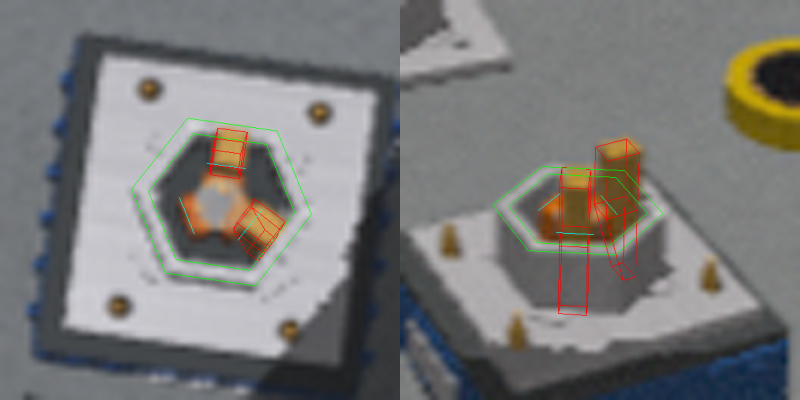

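Key 0's top is at z 0.111 (mid about 33 mm) and key 1's at 0.1145 (mid about 36 mm). Both are upright in both views and held tight. Next, the drift goes back on the mat, centred at (0.636,-0.255).

jog_arm(
  targets="255 -2 1 20 0 0 0;255 0 0 30 0 0 0;255 0 0 40 0 0 0;255 0 0 30 0 0 0;255 0 0 20 0 0 0;255 0 0 10 0 0 0;255 0 0 0 0 0 0;255 0 0 0 0 0 0",
)

```text
time_s: 51.4
tcp_pos: [0.6332, -0.2533, 0.0562]
ee_rot: [0.707, 0.707, 0.0, 0.001]
wrist_force: [0.6, -0.0, -1.3]
finger_gap: 0.0215
```

```bash
python3 plan.py .636 -.255 .042 0
```

```text
t 51.4 tcp [ 0.6332 -0.2533  0.0562] psi 0.06 gap 0.0215 F [ 0.63 -0.03 -1.32] T [-0.02  0.09  0.07]
turn rotvec deg [0.06 0.05 0.06]  shift AFTER turn (tool xyz mm) [-1.7  2.8 14.2]
```

jog_arm(
  targets="255 0 2 5 0 0 0;255 0 0 4 0 0 0;255 0 0 2 0 0 0;255 0 0 1 0 0 0;255 0 0 1 0 0 0;255 0 0 0 0 0 0",
)

```text
time_s: 52.0
tcp_pos: [0.635, -0.2532, 0.042]
ee_rot: [0.707, 0.707, 0.0, 0.0]
wrist_force: [-0.6, 0.1, -1.9]
finger_gap: 0.0211
```

jog_arm(
  targets="255 0 0 0.5 0 0 0;255 0 0 0.5 0 0 0;255 0 0 0 0 0 0",
)

```text
time_s: 52.3
tcp_pos: [0.635, -0.2532, 0.0419]
ee_rot: [0.707, 0.707, 0.0, 0.0]
wrist_force: [-2.3, 1.3, 5.3]
finger_gap: 0.0221
```

Touched down at 5 N. Releasing and going straight up.

jog_arm(
  targets="255 0 0 -0.7 0 0 0;200 0 0 0 0 0 0;150 0 0 0 0 0 0;100 0 0 0 0 0 0;100 0 0 0 0 0 0;80 0 0 -5 0 0 0;80 0 0 -20 0 0 0;80 0 0 -35 0 0 0;80 0 0 -40 0 0 0;80 0 0 -40 0 0 0;80 0 -30 0 0 0 0;80 0 -50 0 0 0 0;80 0 -50 0 0 0 0;80 0 -50 0 0 0 0;80 0 -40 0 0 0 0;80 0 0 0 0 0 0;80 0 0 0 0 0 0",
)

```text
time_s: 54.0
tcp_pos: [0.415, -0.2538, 0.1825]
ee_rot: [0.707, 0.707, 0.0, 0.001]
wrist_force: [0.4, 0.7, 0.3]
finger_gap: 0.0636
```

```bash
python3 plan.py; python3 look.py 15;python3 kk.py 15 .0327 .0359; python3 drf.py side15 top15; python3 - <<'E'
from h import *
a,_=load('side15'); cv2.imwrite('pics/f.png',a)
for n in('top','side'):
    _,d=load(n+'15'); m=camera_model(n); C=cloud(m,d)
    a=np.radians(-7.25); P=C.reshape(-1,3)-[.5648,-.0541,0]; lx=P[:,0]*np.cos(a)+P[:,1]*np.sin(a); ly=-P[:,0]*np.sin(a)+P[:,1]*np.cos(a)
    for i,j in((1,1),(1,-1),(-1,1),(-1,-1)):
        k=(lx*i>.038)&(lx*i<.054)&(ly*j>.01)&(ly*j<.05)&(P[:,2]>.046)&(P[:,2]<.06); print(n,i,j,k.sum(),np.median(P[k,2]).round(4))
    M=(abs(C[...,0]-.636)<.05)&(abs(C[...,1]+.255)<.05)&(C[...,2]>.086)&(C[...,2]<.1); print('drift top',C[M].mean(0).round(4),M.sum())
E
```

```text
t 54.0 tcp [ 0.415  -0.2538  0.1825] psi -0.04 tilt 0.13 gap 0.0636 F [0.42 0.7  0.3 ] T [-0.1   0.06 -0.02] j [-0.78  0.17  1.74  0.    1.23 -0.78]
top key0 36 top z med 0.1109 max 0.1139 xy [ 0.5831 -0.0559]
top key1 37 top z med 0.1133 max 0.1187 xy [ 0.5524 -0.0686]
side key0 4 top z med 0.1067 max 0.1114 xy [ 0.5767 -0.0505]
side key1 24 top z med 0.1148 max 0.1164 xy [ 0.5529 -0.0653]
side15 drift [ 0.6355 -0.2528] cost 9.5 npx 233.0
top15 drift [ 0.6326 -0.252 ] cost 10.0 npx 102.0
top 1 1 90 0.0523
top 1 -1 91 0.0523
top -1 1 93 0.0527
top -1 -1 94 0.0525
drift top [ 0.632  -0.2524  0.0926] 63
side 1 1 0 nan
side 1 -1 43 0.0541
side -1 1 8 0.0529
side -1 -1 52 0.0539
drift top [ 0.6316 -0.2561  0.0929] 62
  return _methods._mean(a, axis=axis, dtype=dtype,
  ret = ret.dtype.type(ret / rcount)
```

View pics/f.png

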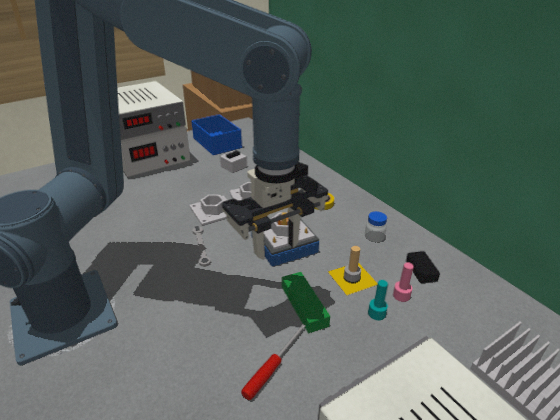

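View pics/kk15.png

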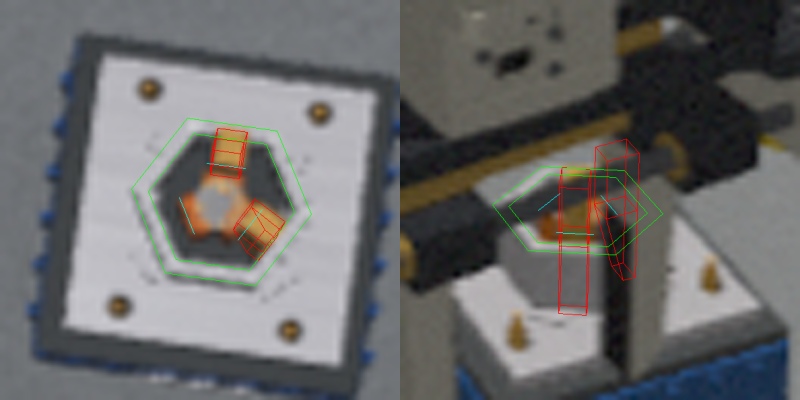

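jog_arm(
  targets="80 0 -30 -40 0 0 0;80 0 -20 -50 0 0 0;80 0 0 -50 0 0 0;80 -40 0 -20 0 0 0;80 -40 0 0 0 0 0;80 0 0 0 0 0 0;80 0 0 0 0 0 0",
)

```text
time_s: 54.8
tcp_pos: [0.3673, -0.3338, 0.3372]
ee_rot: [0.707, 0.707, 0.0, -0.001]
wrist_force: [-0.1, 0.2, -0.6]
finger_gap: 0.0636
```

```bash
python3 plan.py; python3 look.py 16;python3 kk.py 16 .0327 .0362
```

```text
t 54.8 tcp [ 0.3673 -0.3338  0.3372] psi 0.04 tilt 0.11 gap 0.0636 F [-0.14  0.19 -0.63] T [-0.    0.12  0.02] j [-0.96  0.11  1.44  0.    1.6  -0.96]
top key0 35 top z med 0.1098 max 0.1134 xy [ 0.5828 -0.0555]
top key1 38 top z med 0.1135 max 0.1168 xy [ 0.5525 -0.0687]
side key0 60 top z med 0.1113 max 0.114 xy [ 0.5822 -0.0588]
side key1 48 top z med 0.1136 max 0.117 xy [ 0.5515 -0.0709]
```

View pics/l16.png

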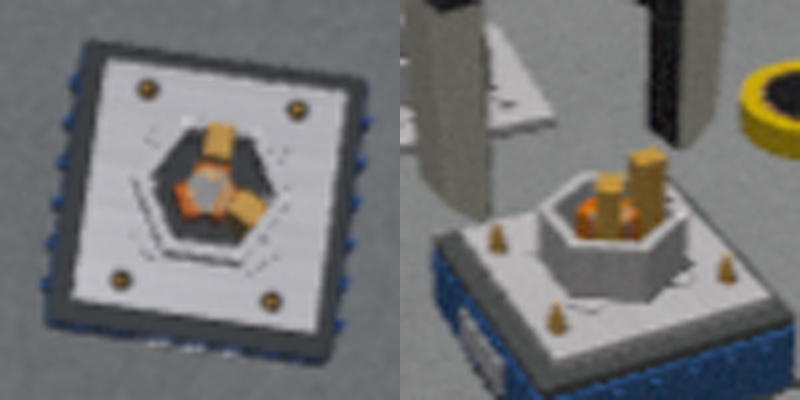

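View pics/kk16.png

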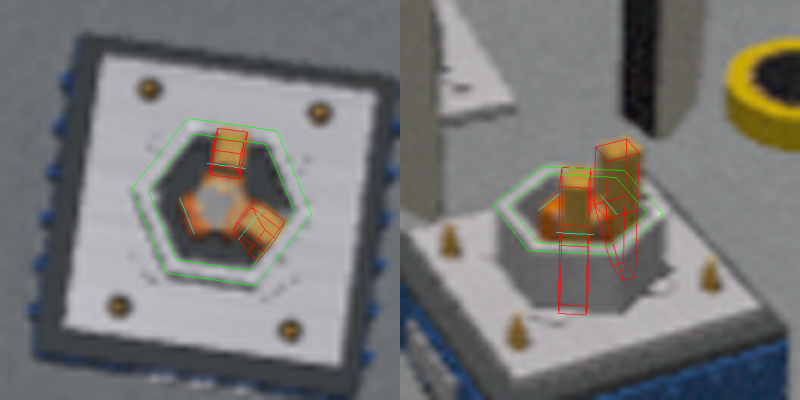

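The final views show both keys upright in the hub with tops at z 0.111 and 0.1135. The flange is flat with its plate top at about 0.053, the drift stands on the mat, and the gripper is clear. Handing in.

```bash
python3 - <<'E'
from h import *
print(finish_job()); print(get_state()['time_s'])
E
```

```text
the job is handed in; nothing more can be done
None
the job is handed in; nothing more can be done
```

I've handed the job in, with the flange seated, both keys driven tight and the drift back on its mat. `finish_job()` gives no verdict. The arm's clock read about 55 s of the 208 s allowed.

**What I did**
- I picked flange_a by its 72 x 92 mm hole pattern and seated it over the four studs.
- There were two keys in the rack; the third pocket was empty. I stood one in gap 0 and one in gap 2, thin end down with the slope towards the arbor.
- I pressed each key down with the drift's rubber face, then stood the drift back on the mat.

**Last checks**
- **Flange:** its plate top measured about 53 mm above the bench at all four corners from the top camera, so it lies flat.
- **Keys:** the key middles are about 33 mm and 36 mm above the plate (limit 49 mm). Both matched an upright model in the top and side views.
- **Drift:** it stands upright about 4 mm from the mat's centre by camera, and the gripper touches nothing.

**Not confirmed or disagreeing**
- **Seat travel:** I could not see it directly. From key depth and thickness I estimate 2.9 mm or more on both, against the 1.8 mm needed.
- **Key 0 depth:** it went deeper than the stated stop, nearly to the plate, and the pressing force dropped on the last millimetre. I take this as its full-thickness part passing the seat.
- **Pressing force:** key 1's peak was about 10.8 N, at the low end of the stated 10 to 16 N.
- **Side camera:** its automatic fits of the flange and studs disagreed with the top view, so I did not use them.

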